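# Turn the marble sample face down over the slab edge

## Robot

A 6-joint arm with a two-finger parallel gripper is mounted at the origin on the work surface. World frame = base frame: x ahead of the robot, y to its left, z up, the work surface at z = 0. Lengths are in mm, angles in rad, forces in N, time in s.
With the tool pointing down it reaches from about 275 to 1000 mm from the base axis. Payload 8.4 kg.
Tool frame: the origin (TCP) lies on the centre line of the jaws, within the pads' length; the fingertips stand 17 mm ahead of it and the grasp point (between the pads) lies 2 mm behind it (r.tcp_to_tips is the z of the fingertips in the tool frame, in mm); z points along the fingers, y is the direction in which the jaws open and shut (so a half turn about z gives the same grasp; the last joint's range is limited). The gripper opens to 85 mm and grips with 20 to 120 N. Pads are 22 mm wide; open, the fingers measure 114 mm over their backs; the gripper's body (76 mm by 85 mm) begins 54 mm behind the grasp point. The pads swing forward as they close: fully open they stand 13 mm farther back than shut.
Start: joints at [1.181, 0.353, 1.633, -0, 1.155, -0.002], TCP at [236.344, 578.592, 223.681] pointing down, gripper open.
Joint ranges: [-2.63, 2.63], [-0.92, 2.1], [0.06, 2.66], [-1.3, 4.44], [0, 2.69], [-3.02, 3.02]. Speed limits (rad/s): [2.22, 2.22, 2.79, 3.14, 3.14, 3.14].

## Interface

Orientations are given as [roll, pitch, yaw] about the fixed x, y, z axes, in that order (R = Rz(yaw) Ry(pitch) Rx(roll)).
In Python, from rig import r, cams, job gives the robot as it stands.
- The arm moves only by the tool drive_tool, never from a script. Its argument "deltas" is a list of rows, each a list of 4 numbers: the shift along the tool's x, y, z in cm, then the turn about the tool's z in rad. In form: [[x, y, z, roll], ...]. A call has 1 to 12 rows; each row shifts and turns the commanded pose from where the row before left it, along the tool's axes as they then stand; what a row does not reach is not made up. A row lasts 1/12 s, in which the tool goes at most 41.7 mm and 7.16 degrees, less where a joint would pass 70% of its speed; a pose out of reach is approached as far as the arm can. A call with a gripper value outside its range is refused whole. "jaw" is the closure, from 0 (fully open) to 1 (shut), set as the call begins (left out, the last holds). The fingers move at their own pace and stop on an object; "force" is the grip in N (left out, the last holds). Time passes only in rows, so rows that do not move let the fingers close. It gives the time, the measured TCP pose, the force and the opening at its end, in the units of the state.
- r.sense(): the state, without advancing time (a new reading comes with each control period).
- cams.grab_frame(name): name is "scene" or "top"; returns (picture, depth): 384x512x3 uint8, red, green, blue; 384x512 float32, mm along the optical axis (not along the pixel's ray), 0 where there is no reading.
- cams.camera_params(name): a dict with "fx", "fy", "cx", "cy" (pixels), "R" (3x3) and "t" (3): a world point X has camera coordinates R X + t. Camera axes: x right, y down, z forward; pixel columns grow to the right and rows downward; lengths in mm; the calibration is good to about 2 mm. A picture is of the moment at which its call begins. camera_params takes no time and is no camera call.
- job.sign_off(): hands the job in, once; it reports no verdict.
The state is a dict: "clock": time; "qpos": joint angles; "qvel": joint speeds; "joint_efforts": joint torques, N m; "eef_pos": TCP position; "tcp_rot": TCP orientation; "contact_force": force on the tool from outside, world axes, zero at the start; "wrist_torque": the same for the moment, N m; "opening": opening from 0.0 (shut) to 1.0 (fully open).
Only numpy, scipy, OpenCV 4.12 (cv2) and the standard library are available. Lean on these libraries where they do the work, as an engineer would, in place of code of your own. Each camera call takes 0.05 s, during which the arm holds its last target. There are 200 camera calls.

## Task

Turn the square marble sample tile over: slide it flat along the bench up against the front edge of the rubber-topped slab, keep it pressed there and work its other edge up until it tips over and lies marble face down on the rubber. Then slide it in until its edge sits flush along the metal rail, and let go. Push gently so that the marble does not chip (never more than about 30 N), and do not disturb the other things on the bench.

Things in the scene. Friction and masses are not known exactly. Their poses are not given: they have to be found in the camera images.
- tile: Loose, about 0.32 kg, 15 mm thick in all: a marble square 110 x 110 x 9 mm on a plywood backing 94 x 94 x 6 mm, set in 8 mm all round, so the marble is a lip 6 to 15 mm above the bench. Starts marble up, turned up to 20 degrees from the bed, 30 to 90 mm in front of it. Origin: centre of the plywood's underside; z out of the marble face, x and y along the sides. Friction with it about 0.5 to 1.
- bed: Slab 160 mm deep (its x) by 200 mm wide (its y), rubber surface 22 mm above the bench. The front is a vertical wall at x = -80 mm. An aluminium rail, full width, 18 mm higher than the rubber, has its inner face at x = +65 mm; no side walls. Origin: centre of its underside at bench level; x points from front to rail, the way to push and tip the tile; z up. Tile fully home: its centre at x = +10 mm.
- front (a point): Middle of the bed's front wall, at its foot (bench level); axes as the bed's. The bed is fixed and rigid. With the tile flat against this wall, a level push of 10 to 15 N on its opposite lip grips that lip by friction well enough to raise it, the tile pivoting at the foot of the wall; at much less the lip slips off the finger.
- rail (a point): Middle of the rail's inner face, at the height of the rubber surface; axes as the bed's.
- wax_can: Bystander: can of wax, 64 mm across, 75 mm high, beside the bed (on its -y side). Origin: centre of its underside.
- pad_puck: Bystander: round black polishing pad holder, 72 mm across, 34 mm high, behind the rail. Origin: centre of its underside.
- rub_stone: Bystander: grey rubbing stone 90 x 30 x 22 mm on the bench, on the -y side of the tile's path. Origin: centre of its underside.
- offcut: Bystander: marble offcut 160 x 70 x 20 mm, no backing, off to the right. Origin: centre of its underside.
- hammer: Bystander: hammer lying to the left, about 300 mm long.
- polish: Bystander: white bottle 60 mm across, 150 mm high, far left. Origin: centre of its underside.
Not all that is in view belongs to the job. What is shaped like the tile but orange or red is not meant.

How it is judged:
By the outcome, as a careful person would: the job done as asked, in the order asked, and still so for the second after the job is handed in, with the robot touching nothing.
It also fails if it takes over 72 s, if anything falls off the work surface, if the arm or the gripper's body presses on something with over 40 N, if the wrist force passes 120 N, or if a joint passes its speed limit or range.

## Working session

There is one attempt and no reset: what is moved stays moved. The work goes in short steps, Python scripts to look and compute and a tool call to move; the robot and the scene stay as the last step left them, time stands still between calls to the robot, and variables do not carry over. Pictures are saved under pics/ and viewed, about 8 in all and at most 12, crops included, and the job is handed in when it is done.

Besides the shell and the picture viewer there is one more tool, called as name([rows], argument=value, ...), one row to a line, values as JSON. drive_tool: Moves the arm, as the interface text tells. Its arguments: {"type":"object","properties":{"deltas":{"type":"array"},"jaw":{"type":"number"},"force":{"type":"number"}},"required":["deltas"]}

```bash
mkdir -p pics; ls
python3 - <<'E'
from rig import r,cams,job
import cv2,numpy as np
s=r.sense();print(s, r.tcp_to_tips)
for n in("scene","top"):
    p,d=cams.grab_frame(n); np.savez(f"pics/{n}0.npz",p=p,d=d)
    cv2.imwrite(f"pics/{n}0.png",p[:,:,::-1])
    c=cams.camera_params(n);print(n,c)
a=cv2.imread("pics/scene0.png");b=cv2.imread("pics/top0.png")
E
```

```text
pics
{'clock': 0.0, 'qpos': array([ 1.18059444e+00,  3.53665775e-01,  1.63415413e+00,  2.20832913e-05,
        1.15518887e+00, -2.39693460e-03]), 'qvel': array([-0.00072054, -0.00081057, -0.00037407,  0.001604  ,  0.00019446,
        0.00074511]), 'joint_efforts': array([-2.83337533e-03, -6.05227804e+01, -3.42066443e+01,  7.06062963e-06,
        9.32101335e-03,  8.14049116e-06]), 'eef_pos': array([236.1512459 , 578.13288424, 222.94212256]), 'tcp_rot': array([-3.14017659e+00, -2.35850049e-05,  2.75377875e+00]), 'contact_force': array([-0.13433842,  0.38323   , -0.1004483 ]), 'wrist_torque': array([ 0.01065193, -0.01298941, -0.02543009]), 'opening': 1.0015556598698194} 17.0
scene {'fx': 417.19706810479767, 'fy': 417.19706810479767, 'cx': 249.87133988453263, 'cy': 190.97607171313373, 'R': array([[ 5.42771904e-01,  8.39880131e-01, -1.59445906e-04],
       [ 4.54319437e-01, -2.93763255e-01, -8.41009512e-01],
       [-7.06394018e-01,  4.56403895e-01, -5.41020310e-01]]), 't': array([-309.90991029, -203.66906192, 1631.11856078])}
top {'fx': 361.98527056354493, 'fy': 361.98527056354493, 'cx': 251.9676972027329, 'cy': 196.11784739144085, 'R': array([[-0.01727971, -0.9998404 , -0.0045371 ],
       [-0.98231063,  0.01782264, -0.18640865],
       [ 0.18645976,  0.00123575, -0.98246182]]), 't': array([ 21.60762715, 538.21816637, 996.57746128])}
```

View pics/top0.png

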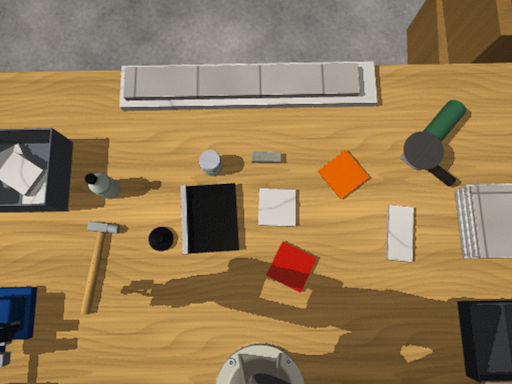

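View pics/scene0.png

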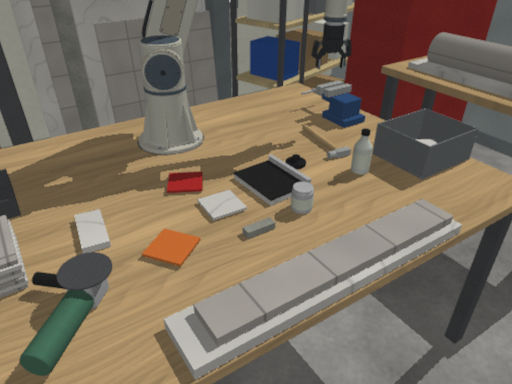

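Top view: white tile at (277,207), black bed at (210,218) with the rail on its left (world +y side). The stone is at (267,157), the can at (210,161), and the puck at (161,238). There are red and orange decoys at (292,266) and (344,174). Next I'll measure the poses.

```bash
cat > h.py <<'E'
import numpy as np,cv2
from rig import r,cams,job
def ray(n,uv,z):
    c=cams.camera_params(n);uv=np.atleast_2d(np.asarray(uv,float))
    d=np.c_[(uv[:,0]-c["cx"])/c["fx"],(uv[:,1]-c["cy"])/c["fy"],np.ones(len(uv))]@c["R"]
    o=-c["R"].T@c["t"]
    return o+d*((z-o[2])/d[:,2])[:,None]
def proj(n,X):
    c=cams.camera_params(n);q=np.atleast_2d(X)@c["R"].T+c["t"]
    return np.c_[c["fx"]*q[:,0]/q[:,2]+c["cx"],c["fy"]*q[:,1]/q[:,2]+c["cy"]]
def cloud(n,d):
    v,u=np.indices(d.shape);c=cams.camera_params(n)
    q=np.stack([(u-c["cx"])/c["fx"]*d,(v-c["cy"])/c["fy"]*d,d],-1)-c["t"]
    return q@c["R"]
def rect(n,mask,seed,z):
    k,l=cv2.connectedComponents(mask.astype(np.uint8)); m=l==l[seed[1],seed[0]]
    cs,_=cv2.findContours(m.astype(np.uint8),cv2.RETR_EXTERNAL,cv2.CHAIN_APPROX_NONE)
    P=ray(n,max(cs,key=len)[:,0,:],z)[:,:2].astype(np.float32)
    return cv2.minAreaRect(P), m
E
python3 - <<'E'
from h import *
f=np.load("pics/top0.npz");p=f["p"].astype(int);d=f["d"];C=cloud("top",d)
g=p.min(2);hsv=cv2.cvtColor(f["p"],cv2.COLOR_RGB2HSV)
for nm,uv in dict(tile=(277,207),bed=(212,218),rail=(184,218),puck=(161,238),can=(210,158),stone=(267,157),red=(296,255),bench=(260,230)).items():
    u,v=uv;print(nm,p[v,u],C[v,u].round(1))
t,m=rect("top",(hsv[...,1]<60)&(g>140),(277,207),15);print("tile",t,C[m].mean(0).round(1))
b,m=rect("top",(p.max(2)<60),(215,218),22);print("bed rubber",b,cv2.boxPoints(b).round(1).tolist(),C[m].mean(0).round(1))
m=(C[...,2]>34)&(C[...,2]<50);m[:,:175]=0;m[:,195:]=0;m[:180]=0;m[260:]=0
P=C[m][:,:2].astype(np.float32);print("rail",m.sum(),cv2.minAreaRect(P))
big=cv2.resize(f["p"][140:290,140:330],None,fx=4,fy=4,interpolation=cv2.INTER_CUBIC);cv2.imwrite("pics/z.png",big[:,:,::-1])
for nm,box in dict(stone=(245,285,145,168),can=(195,225,145,180),puck=(145,177,222,255),red=(262,322,238,295)).items():
    a,b_,c_,e=box;S=C[c_:e,a:b_].reshape(-1,3);S=S[S[:,2]>12];print(nm,S.min(0).round(),S.max(0).round())
E
```

```text
tile [200 193 186] [511.3 -61.9  13.3]
bed [20 21 19] [480.4 130.6  23.2]
rail [184 183 183] [479.5 209.5  41.3]
puck [23 24 25] [423.8 276.7  31.8]
can [183 181 185] [648.2 131.2  74.2]
stone [147 145 130] [664.5 -35.7  20.1]
red [187  27  10] [ 369.1 -112.6   15.1]
bench [186 146  81] [444.8 -10.    1.1]
tile ((512.49951171875, -60.59632110595703), (109.51753997802734, 111.36349487304688), 87.7410659790039) [510.6 -60.8  19.2]
bed rubber ((483.1170959472656, 131.70599365234375), (197.54396057128906, 146.37522888183594), 2.7106423377990723) [[381.0, 200.10000610351562], [387.8999938964844, 53.900001525878906], [585.2000122070312, 63.29999923706055], [578.2999877929688, 209.5]] [480.7 131.3  25.6]
rail 380 ((478.4227600097656, 211.6436309814453), (199.1976776123047, 15.783723831176758), 3.0033648014068604)
stone [343. -75.  12.] [ 682.   13. 1080.]
can [343.  11.  12.] [ 672.  164. 1080.]
puck [343.  11.  12.] [ 458.  319. 1080.]
red [ 265. -168.   12.] [ 407.   11. 1080.]
```

View pics/z.png

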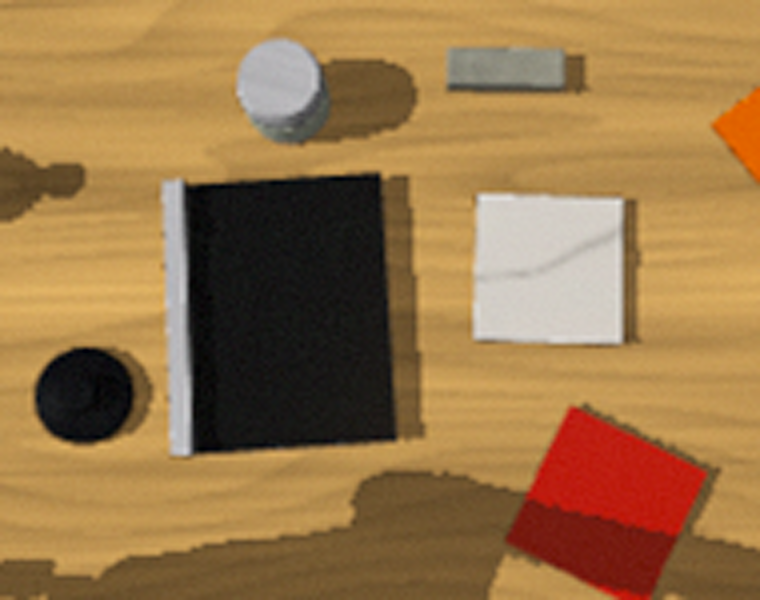

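drive_tool([
  [0,0,0,0.1134],
  [0,0,0,0.1134],
  [0,0,0,0.1134],
  [0,0,0,0.1134],
  [0,0,0,0.1134],
  [0,0,0,0.1134],
  [0,0,0,0.1134],
  [0,0,0,0.1134],
  [0,0,0,0.1134],
  [0,0,0,0.1134],
  [-1,0.3,0,0],
  [-2,0.6,0,0],
], jaw=0.6)

```text
clock: 1.1
eef_pos: [246.4, 549.5, 223.2]
tcp_rot: [-3.141, -0.0, 1.625]
contact_force: [0.2, -0.3, -0.2]
opening: 0.398
```

drive_tool([
  [-3.5,1.1,0,0],
  [-3.5,1.1,0,0],
  [-3.5,1.1,0,0],
  [-3.5,1.1,0,0],
  [-3.5,1.1,0,0],
  [-3.5,1.1,0,0],
  [-3.5,1.1,0,0],
  [-3.5,1.1,0,0],
  [-3.5,1.1,0,0],
  [-3.5,1.1,0,0],
  [-3.5,1.1,0,0],
  [-3.5,1.1,0,0],
])

```text
clock: 2.1
eef_pos: [398.9, 133.8, 223.6]
tcp_rot: [3.142, 0.0, 1.624]
contact_force: [0.2, -0.7, 0.6]
opening: 0.399
```

drive_tool([
  [-3.5,1.1,0,0],
  [-3.5,1.1,0,0],
  [-3.5,1.1,0,0],
  [-3.5,1.1,0,0],
  [-3.5,1.1,0,0],
  [-3.5,1.1,0,0],
  [-3.5,1.1,0,0],
  [-2.5,1.1,0,0],
  [-1.6,0.7,0,0],
  [-1,0.3,0,0],
  [0,0,0,0],
  [0,0,0,0],
])

```text
clock: 3.1
eef_pos: [510.9, -154.2, 223.4]
tcp_rot: [-3.141, -0.001, 1.62]
contact_force: [-0.8, 0.5, 0.0]
opening: 0.403
```

drive_tool([
  [-0.6,0.3,2,0],
  [-0.6,0.3,3,0],
  [0,0,3.5,0],
  [0,0,3.5,0],
  [0,0,3,0],
  [0,0,2,0],
  [0,0,1,0],
  [0,0,1,0],
  [0,0,0.5,0],
  [0,0,0.3,0],
  [0,0,0.3,0],
  [0,0,0,0],
])

```text
clock: 4.1
eef_pos: [518.6, -166.5, 23.2]
tcp_rot: [3.141, 0.0, 1.62]
contact_force: [0.5, 0.6, 1.0]
opening: 0.399
```

drive_tool([
  [0,0,0.1,0],
  [0,0,0.1,0],
  [0,0,0.05,0],
  [0,0,0.05,0],
  [0,0,0,0],
  [0,0,0,0],
])

```text
clock: 4.6
eef_pos: [518.2, -166.6, 19.7]
tcp_rot: [3.142, 0.0, 1.62]
contact_force: [-0.3, 0.2, 0.2]
opening: 0.402
```

Run:
```python
from h import *
im=[]
for n,(a,b,c,e) in dict(scene=(160,320,120,270),top=(170,330,140,290)).items():
    p,d=cams.grab_frame(n);np.savez(f"pics/{n}1.npz",p=p,d=d)
    im.append(cv2.resize(p[c:e,a:b],None,fx=2.5,fy=2.5,interpolation=cv2.INTER_CUBIC))
cv2.imwrite("pics/v1.png",np.hstack(im)[:,:,::-1])
s=r.sense();print(s["eef_pos"],s["contact_force"])
```

```text
[ 518.19990617 -166.54028736   19.72476829] [-0.64704183  0.18129309  0.2243307 ]
```

View pics/v1.png

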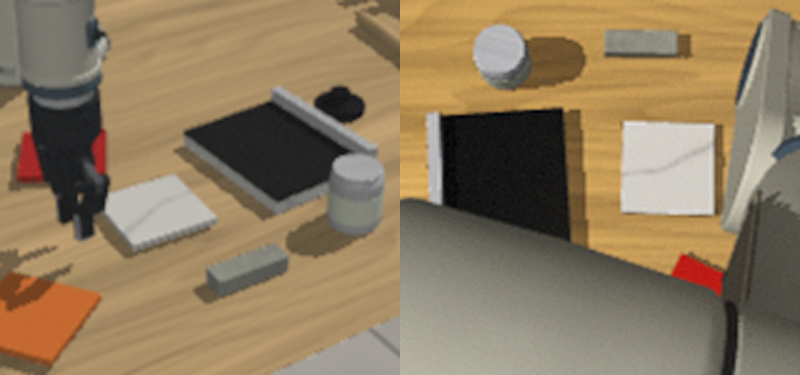

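Scene crop: both fingers stand low just behind the tile's rear edge, at about (85,215) with the tile at (160,210). Nothing else is near. I'll lower slightly, then push forward.

drive_tool([
  [0,0,0.1,0],
  [0,0,0.05,0],
  [1,0,0,0],
  [1,0,0,0],
  [0.6,0,0,0],
  [0.5,0,0,0],
  [0.4,0,0,0],
  [0.4,0,0,0],
  [0.4,0,0,0],
  [0.4,0,0,0],
  [0.3,0,0,0],
  [0,0,0,0],
])

```text
clock: 5.7
eef_pos: [515.7, -116.1, 18.2]
tcp_rot: [-3.142, -0.0, 1.62]
contact_force: [0.2, -0.4, -0.4]
opening: 0.398
```

drive_tool([
  [0.4,0,0,0],
  [0.5,0,0,0],
  [0.5,0,0,0],
  [0.5,0,0,0],
  [0.5,0,0,0],
  [0.5,0,0,0],
  [0.5,0,0,0],
  [0.5,0,0,0],
  [0.3,0,0,0],
  [0.3,0,0,0],
  [0,0,0,0],
])

```text
clock: 6.62
eef_pos: [513.5, -71.1, 18.2]
tcp_rot: [-3.142, -0.0, 1.62]
contact_force: [0.7, -0.2, 0.1]
opening: 0.4
```

Run:
```python
from h import *
p,d=cams.grab_frame("top");np.savez("pics/top2.npz",p=p,d=d)
hsv=cv2.cvtColor(p,cv2.COLOR_RGB2HSV);C=cloud("top",d)
m=(hsv[...,1]<60)&(p.min(2)>150)&(C[...,2]<22)&(C[...,2]>6)
m[:185]=0;m[240:]=0;m[:,:230]=0;m[:,310:]=0
cs,_=cv2.findContours(m.astype(np.uint8),cv2.RETR_EXTERNAL,cv2.CHAIN_APPROX_NONE)
P=ray("top",max(cs,key=len)[:,0],15)[:,:2]
U=np.array([[-.04885,.9988],[.9988,.04885]]);q=P@U.T
print("tile u",q[:,0].min(),q[:,0].max(),"v",q[:,1].min(),q[:,1].max())
f=cv2.minAreaRect(P.astype(np.float32));print(f)
s=r.sense();print(U@s["eef_pos"][:2],s["eef_pos"],s["contact_force"])
```

```text
Traceback (most recent call last):
ValueError: max() iterable argument is empty
```

Run:
```python
from h import *
p,d=cams.grab_frame("scene");t=np.load("pics/top2.npz")["p"]
im=[cv2.resize(x,None,fx=2.5,fy=2.5,interpolation=cv2.INTER_CUBIC) for x in (p[120:270,160:320],t[140:290,170:330])]
cv2.imwrite("pics/v2.png",np.hstack(im)[:,:,::-1])
```

```text
(no output)
```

View pics/v2.png

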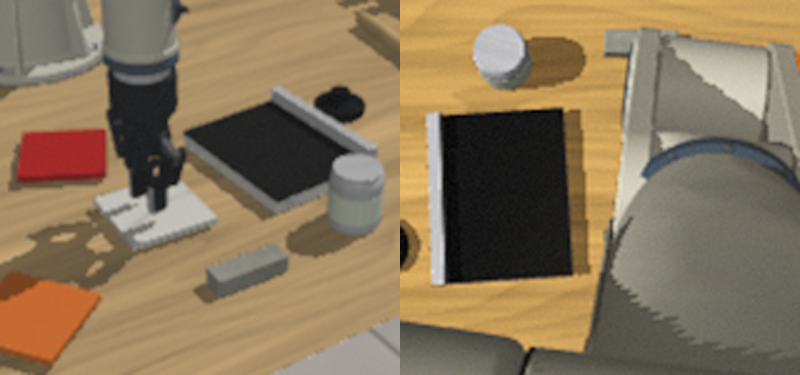

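The fingers slid over the tile without pushing it: the tile is still at (155,215), with the finger shadows on its top. So the tips stand higher than I assumed when partly open. I'll raise, back off and recheck the tip height.

drive_tool([
  [0,0,-0.5,0],
  [0,0,-1,0],
  [-1.5,0,-0.5,0],
  [-2,0,0,0],
  [-2,0,0,0],
  [-2,0,0,0],
  [-1.5,0,0,0],
  [-0.6,0,0,0],
  [0,0,1,0],
  [0,0,0.5,0],
  [0,0,0,0],
  [0,0,0,0],
])

```text
clock: 7.72
eef_pos: [517.5, -166.5, 22.5]
tcp_rot: [-3.14, -0.001, 1.621]
contact_force: [0.2, 0.9, 0.3]
opening: 0.403
```

Run:
```python
from h import *
print(r.tcp_to_tips, r.sense()["eef_pos"],[a for a in dir(r) if a[0]!="_"])
p,d=cams.grab_frame("scene");np.savez("pics/scene3.npz",p=p,d=d)
C=cloud("scene",d);hsv=cv2.cvtColor(p,cv2.COLOR_RGB2HSV)
# finger points: dark, near TCP
e=r.sense()["eef_pos"];m=(p.max(2)<75)&(abs(C[...,0]-e[0])<60)&(abs(C[...,1]-e[1])<30)&(C[...,2]>-5)&(C[...,2]<200)
S=C[m];print(m.sum(),np.percentile(S[:,2],[0,1,5,25]));
U=np.array([[-.04885,.9988],[.9988,.04885]])
low=S[S[:,2]<np.percentile(S[:,2],10)];print((low[:,:2]@U.T-U@e[:2]).min(0),(low[:,:2]@U.T-U@e[:2]).max(0))
im=cv2.resize(p[130:250,160:280],None,fx=4,fy=4,interpolation=cv2.INTER_CUBIC)
cv2.imwrite("pics/v3.png",im[:,:,::-1])
```

```text
17.0 [ 517.51654842 -166.47165402   22.49007106] ['MotionError', 'sense', 'tcp_to_tips']
864 [ 1.19376083 36.69274498 49.83590066 96.23367354]
[-10.1813031  -57.28747925] [12.64503136 32.75805276]
```

View pics/v3.png

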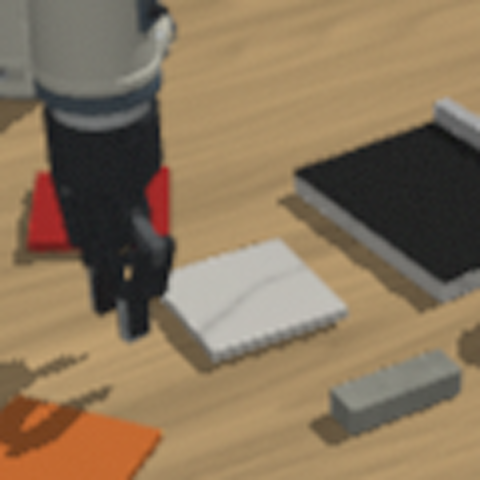

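Run:
```python
from h import *
for z in (0,5,10,15,20,25): print(z,((proj("scene",[[541,-167,z],[495,-165,z]])-[160,130])*4).round(0).tolist())
f=np.load("pics/scene3.npz");C=cloud("scene",f["d"]);p=f["p"]
for u in (190,193,195):
  for v in range(196,218,3): print(u,v,p[v,u],C[v,u].round(0))
```

```text
0 [[137.0, 374.0], [111.0, 340.0]]
5 [[136.0, 368.0], [110.0, 335.0]]
10 [[136.0, 362.0], [110.0, 329.0]]
15 [[135.0, 356.0], [109.0, 323.0]]
20 [[135.0, 351.0], [108.0, 318.0]]
25 [[134.0, 345.0], [108.0, 312.0]]
190 196 [33 35 38] [ 544. -173.   96.]
190 199 [33 35 36] [ 544. -174.   87.]
190 202 [33 35 36] [ 547. -176.   80.]
190 205 [75 78 78] [ 539. -174.   64.]
190 208 [89 91 91] [ 542. -176.   57.]
190 211 [95 95 91] [ 539. -175.   45.]
190 214 [129 117  98] [ 541. -177.   36.]
190 217 [185 155 111] [ 512. -166.    4.]
193 196 [42 40 38] [ 573. -177.  114.]
193 199 [31 32 33] [ 568. -176.  101.]
193 202 [31 31 34] [ 567. -176.   91.]
193 205 [28 29 30] [ 566. -177.   81.]
193 208 [32 34 35] [ 551. -171.   60.]
193 211 [34 36 36] [ 549. -170.   49.]
193 214 [68 71 72] [ 540. -168.   32.]
193 217 [177 149 106] [ 513. -157.    1.]
195 196 [28 31 33] [ 580. -175.  117.]
195 199 [29 30 31] [ 574. -173.  103.]
195 202 [33 32 35] [ 573. -173.   93.]
195 205 [27 30 30] [ 549. -163.   66.]
195 208 [32 33 35] [ 548. -163.   55.]
195 211 [31 31 33] [ 546. -163.   44.]
195 214 [131 114  88] [ 504. -146.    1.]
195 217 [178 150 108] [ 515. -151.   -0.]
```

drive_tool([
  [0,0,0.3,0],
  [0,0,0.3,0],
  [0,0,0.3,0],
  [0,0,0.3,0],
  [0,0,0,0],
  [0,0,0,0],
])

```text
clock: 8.27
eef_pos: [518.1, -167.4, 10.9]
tcp_rot: [-3.141, -0.0, 1.62]
contact_force: [-0.8, -0.3, -0.0]
opening: 0.399
```

drive_tool([
  [0,0,0.1,0],
  [0,0,0.1,0],
  [0,0,0.1,0],
  [0,0,0.1,0],
  [0,0,0,0],
  [0,0,0,0],
])

```text
clock: 8.77
eef_pos: [518.2, -167.5, 7.1]
tcp_rot: [-3.141, -0.0, 1.62]
contact_force: [-0.2, 0.7, -1.3]
opening: 0.402
```

```bash
cat > tip.py <<'E'
from h import *
s=r.sense();e=s["eef_pos"];p,d=cams.grab_frame("scene");C=cloud("scene",d)
m=(p.max(2)<60)&(abs(C[...,0]-e[0])<60)&(abs(C[...,1]-e[1])<25)&(C[...,2]>-3)&(C[...,2]<200)
S=C[m];print(s["clock"],e,s["contact_force"],"low z",np.sort(S[:,2])[:12].round(0))
E
python3 tip.py
```

```text
8.7667 [ 518.16805168 -167.49652712    7.13125621] [-0.21372679  0.73401738 -1.27753009] low z [18. 19. 19. 20. 20. 20. 20. 21. 22. 22. 23. 23.]
```

drive_tool([
  [0,0,0.1,0],
  [0,0,0.1,0],
  [0,0,0,0],
  [0,0,0,0],
])

```text
clock: 9.15
eef_pos: [518.1, -167.4, 5.1]
tcp_rot: [-3.141, -0.0, 1.62]
contact_force: [-0.4, 0.8, -0.4]
opening: 0.401
```

```bash
python3 tip.py
python3 - <<'E'
import numpy as np
from h import *
p,d=cams.grab_frame("scene")
cv2.imwrite("pics/v4.png",cv2.resize(p[150:240,170:260],None,fx=6,fy=6,interpolation=cv2.INTER_CUBIC)[:,:,::-1])
E
```

```text
9.15 [ 518.13351187 -167.44296914    5.08025188] [-0.43940777  0.79560492 -0.41833817] low z [15. 15. 17. 18. 18. 20. 20. 20. 21. 22. 23. 23.]
```

View pics/v4.png

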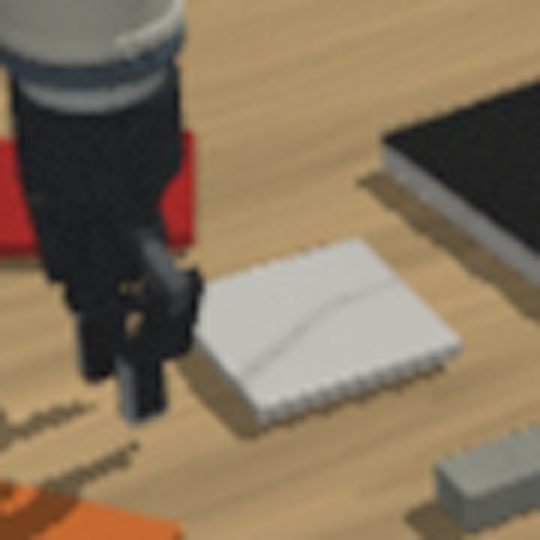

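drive_tool([
  [0,0,0.1,0],
  [0,0,0.1,0],
  [0,0,0.1,0],
  [0,0,0,0],
])

```text
clock: 9.58
eef_pos: [518.1, -167.5, 2.0]
tcp_rot: [-3.141, -0.0, 1.62]
contact_force: [-1.2, -0.1, -0.3]
opening: 0.4
```

drive_tool([
  [0,0,0.1,0],
  [0,0,0.1,0],
  [0,0,0,0],
  [0,0,0,0],
])

```text
clock: 9.92
eef_pos: [518.1, -167.5, 0.1]
tcp_rot: [-3.141, -0.0, 1.62]
contact_force: [0.1, 0.1, 0.4]
opening: 0.4
```

drive_tool([
  [0,0,0.1,0],
  [0,0,0.1,0],
  [0,0,0,0],
  [0,0,0,0],
])

```text
clock: 10.25
eef_pos: [518.2, -167.5, -1.9]
tcp_rot: [-3.141, -0.0, 1.62]
contact_force: [0.1, -0.1, 0.1]
opening: 0.399
```

drive_tool([
  [0,0,0.1,0],
  [0,0,0.05,0],
  [0,0,0,0],
  [0,0,0,0],
])

```text
clock: 10.58
eef_pos: [518.2, -167.5, -3.4]
tcp_rot: [-3.142, -0.0, 1.62]
contact_force: [0.7, 0.2, -0.4]
opening: 0.396
```

```bash
python3 tip.py
python3 - <<'E'
from h import *
p,d=cams.grab_frame("scene")
cv2.imwrite("pics/v5.png",cv2.resize(p[170:240,170:240],None,fx=8,fy=8,interpolation=cv2.INTER_CUBIC)[:,:,::-1])
g=p.max(2).astype(int);print(g[205:228,184:202])
E
```

```text
10.5833 [ 518.19270457 -167.47956043   -3.36351747] [ 0.7268221   0.24673895 -0.38645701] low z [-0.  6.  7.  8. 10. 10. 10. 10. 11. 11. 13. 13.]
[[ 46  29  28  32  33  32  35  80 106  76  31  32  33  32  36  37  34  35]
 [ 38  32  29  30  33  33  37  91 121  86  32  31  32  32  33  35  31  34]
 [ 32  32  31  28  29  31  37  84 102  71  32  32  32  31  32  31  30  31]
 [ 34  29  31  29  31  32  36  62  61  37  32  31  33  32  35  34  31  33]
 [ 38  27  30  30  28  32  36  37  34  31  34  33  31  33  34  36  33  31]
 [ 41  30  29  27  27  33  33  39  32  34  33  32  33  36  36  36  33  40]
 [ 44  29  30  30  30  35  36  33  32  31  32  34  34  36  34  36  49  59]
 [ 43  31  31  33  31  39  36  38  37  32  32  33  32  55  75 122 114  94]
 [ 48  29  31  28  29  47  68  64  42  30  30  34  35  88 137 171 166 129]
 [ 59  26  31  30  30  51  84  81  53  31  34  34  35  96 163 183 180 142]
 [108  39  49  54 118 120  98  86  58  34  33  37  34  88 156 176 176 163]
 [122  91  92  97 134 138 107  86  58  32  32  37  34  78 153 180 181 185]
 [112 113 145 157 158 136 105  91  64  32  36  35  34  65 155 184 183 180]
 [144 158 178 187 185 154 107  96  68  33  35  34  35  51 150 178 174 174]
 [177 185 185 181 180 155 112  95  64  38  34  34  36  43 144 172 173 178]
 [183 180 178 175 175 169 123  95  69  36  34  36  33  57 150 179 181 182]
 [177 175 175 177 179 181 128  90  77  44  47  52  91 136 171 180 180 178]
 [177 180 180 181 180 177 143 104  89  97  96 128 154 175 180 176 174 176]
 [179 180 180 177 175 177 170 132 104 119 113 136 168 176 176 175 175 176]
 [179 178 175 178 178 160 150 126 110 136 148 150 166 178 176 174 174 172]
 [178 179 162 149 150 125 108 108 108 133 166 177 176 174 172 173 171 170]
 [181 164 126 108 106 106 105 107 108 135 165 175 173 172 172 171 169 166]
 [149 125 104 105 107 107 107 135 146 165 173 173 171 170 168 165 162 158]]
```

drive_tool([
  [0,0,0.1,0],
  [0,0,0,0],
  [0,0,0,0],
])

```text
clock: 10.93
eef_pos: [518.2, -167.5, -4.4]
tcp_rot: [-3.141, -0.0, 1.62]
contact_force: [0.4, -0.6, 0.1]
opening: 0.398
```

drive_tool([
  [0,0,0.1,0],
  [0,0,0,0],
  [0,0,0,0],
])

```text
clock: 11.18
eef_pos: [518.2, -167.5, -5.4]
tcp_rot: [-3.141, -0.0, 1.62]
contact_force: [0.4, 0.1, 0.0]
opening: 0.402
```

drive_tool([
  [0,0,0.1,0],
  [0,0,0,0],
  [0,0,0,0],
])

```text
clock: 11.43
eef_pos: [518.2, -167.5, -6.4]
tcp_rot: [-3.141, -0.0, 1.62]
contact_force: [-0.1, -0.2, 0.5]
opening: 0.398
```

drive_tool([
  [0,0,0.1,0],
  [0,0,0,0],
  [0,0,0,0],
])

```text
clock: 11.68
eef_pos: [518.2, -167.5, -7.4]
tcp_rot: [-3.141, -0.0, 1.62]
contact_force: [1.1, 0.4, -0.5]
opening: 0.4
```

Run:
```python
from h import *
p,d=cams.grab_frame("scene")
cv2.imwrite("pics/v6.png",cv2.resize(p[170:240,170:240],None,fx=8,fy=8,interpolation=cv2.INTER_CUBIC)[:,:,::-1])
```

```text
(no output)
```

View pics/v6.png

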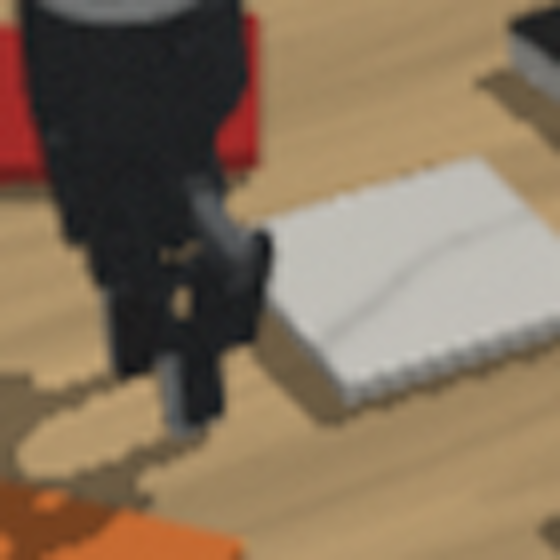

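Run:
```python
from h import *
for z in (-10,-5,0,5,10,15,20): print(z,ray("scene",[[193.75,224.6],[186.25,217.2]],z)[:,:2].round(1).tolist(), ray("scene",[[193.75,224.6],[186.25,217.2]],z)[:,:2].mean(0))
s=r.sense();print(s["qpos"])
```

```text
-10 [[533.1, -165.2], [489.3, -167.7]] [ 511.20811967 -166.48040599]
-5 [[539.2, -167.9], [495.7, -170.3]] [ 517.46041768 -169.09790298]
0 [[545.3, -170.5], [502.1, -172.9]] [ 523.71271569 -171.71539997]
5 [[551.4, -173.1], [508.5, -175.6]] [ 529.96501371 -174.33289696]
10 [[557.5, -175.7], [515.0, -178.2]] [ 536.21731172 -176.95039394]
15 [[563.6, -178.4], [521.4, -180.8]] [ 542.46960973 -179.56789093]
20 [[569.7, -181.0], [527.8, -183.4]] [ 548.72190775 -182.18538792]
[-3.15401655e-01  5.56298766e-01  1.95368648e+00 -1.30227391e-05
  6.31646050e-01 -3.64365555e-01]
```

drive_tool([
  [0,0,0.1,0],
  [0,0,0,0],
  [0,0,0,0],
])

```text
clock: 11.98
eef_pos: [518.3, -167.5, -8.3]
tcp_rot: [3.142, 0.0, 1.62]
contact_force: [0.9, 0.3, -0.0]
opening: 0.405
```

drive_tool([
  [0,0,0.05,0],
  [0,0,0.05,0],
  [0,0,0,0],
  [0,0,0,0],
])

```text
clock: 12.32
eef_pos: [518.3, -167.5, -8.4]
tcp_rot: [3.141, 0.0, 1.62]
contact_force: [-3.5, 1.6, 14.2]
opening: 0.405
```

Bench contact comes at TCP z = -8.3, so at this opening the tips sit 8 mm behind the nominal TCP. The contact stiffness is about 14 N/mm. I'll raise 3 mm and push.

drive_tool([
  [0,0,-0.2,0],
  [0,0,-0.2,0],
  [0.8,0,0,0],
  [0.8,0,0,0],
  [0.7,0,0,0],
  [0.4,0,0,0],
  [0.3,0,0,0],
  [0.3,0,0,0],
  [0.3,0,0,0],
  [0.3,0,0,0],
  [0.3,0,0,0],
  [0.3,0,0,0],
])

```text
clock: 13.32
eef_pos: [516.2, -122.5, -5.3]
tcp_rot: [3.141, 0.0, 1.62]
contact_force: [0.2, -0.6, -0.4]
opening: 0.401
```

drive_tool([
  [0.4,0,0,0],
  [0.5,0,0,0],
  [0.5,0,0,0],
  [0.5,0,0,0],
  [0.5,0,0,0],
  [0.5,0,0,0],
  [0.5,0,0,0],
  [0.5,0,0,0],
  [0.4,0,0,0],
  [0.3,0,0,0],
  [0.2,0,0,0],
])

```text
clock: 14.23
eef_pos: [513.6, -74.2, -5.3]
tcp_rot: [-3.142, 0.0, 1.62]
contact_force: [0.1, -1.5, -0.3]
opening: 0.404
```

Run:
```python
from h import *
p,d=cams.grab_frame("scene")
cv2.imwrite("pics/v7.png",cv2.resize(p[130:250,160:320],None,fx=4,fy=4,interpolation=cv2.INTER_CUBIC)[:,:,::-1])
U=np.array([[-.04885,.9988],[.9988,.04885]]);s=r.sense();print(U@s["eef_pos"][:2],s["eef_pos"],s["contact_force"])
C=cloud("scene",d);hsv=cv2.cvtColor(p,cv2.COLOR_RGB2HSV)
m=(hsv[...,1]<60)&(p.min(2)>120)&(C[...,2]>8)&(C[...,2]<18)&(C[...,0]>440)&(C[...,0]<600)&(C[...,1]<75)&(C[...,1]>-120)
q=C[m][:,:2]@U.T;print(m.sum(),np.percentile(q,[0,1,99,100],axis=0).round(1).tolist(),cv2.minAreaRect(q.astype(np.float32)))
```

```text
[-99.02751576 509.33555357] [513.56812984 -74.02854687  -5.31207618] [-0.16357514  0.58329869 -0.58411484]
503 [[-89.6, 447.9], [-87.1, 451.4], [20.6, 558.1], [40.4, 583.5]] ((-31.826091766357422, 525.0897216796875), (139.31849670410156, 122.93028259277344), 80.38043212890625)
```

View pics/v7.png

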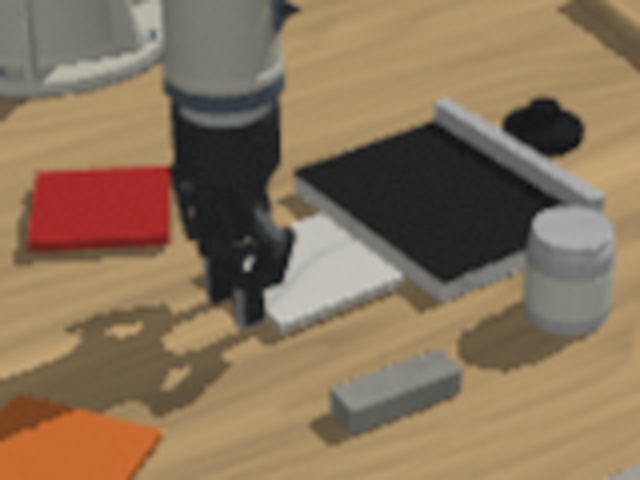

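The tile is now being pushed squarely, about 14 mm from the front wall. I'll close the gap slowly.

drive_tool([
  [0.2,0,0,0],
  [0.2,0,0,0],
  [0.2,0,0,0],
  [0.2,0,0,0],
  [0.1,0,0,0],
  [0.1,0,0,0],
  [0,0,0,0],
])

```text
clock: 14.87
eef_pos: [513.2, -64.4, -5.3]
tcp_rot: [-3.142, -0.0, 1.62]
contact_force: [-0.3, -1.1, -0.9]
opening: 0.401
```

drive_tool([
  [0.05,0,0,0],
  [0.05,0,0,0],
  [0.05,0,0,0],
  [0.05,0,0,0],
  [0,0,0,0],
])

```text
clock: 15.28
eef_pos: [513.1, -62.6, -5.3]
tcp_rot: [3.142, -0.0, 1.62]
contact_force: [0.4, -1.1, -1.1]
opening: 0.4
```

drive_tool([
  [0.05,0,0,0],
  [0.05,0,0,0],
  [0.05,0,0,0],
  [0,0,0,0],
])

```text
clock: 15.62
eef_pos: [513.0, -61.4, -5.3]
tcp_rot: [3.142, 0.0, 1.62]
contact_force: [0.5, -3.8, -0.5]
opening: 0.398
```

drive_tool([
  [0.05,0,0,0],
  [0.05,0,0,0],
  [0,0,0,0],
])

```text
clock: 15.87
eef_pos: [513.0, -61.3, -5.3]
tcp_rot: [3.141, 0.002, 1.621]
contact_force: [0.8, -12.9, -1.4]
opening: 0.406
```

drive_tool([
  [0.05,0,0,0],
  [0.05,0,0,0],
  [0,0,0,0],
])

```text
clock: 16.12
eef_pos: [513.1, -61.2, -5.3]
tcp_rot: [3.141, 0.003, 1.621]
contact_force: [-0.9, -19.9, -0.7]
opening: 0.4
```

drive_tool([
  [-0.02,0,-0.1,0],
  [-0.02,0,-0.1,0],
  [-0.01,0,-0.1,0],
  [0,0,0,0],
])

```text
clock: 16.45
eef_pos: [513.1, -61.3, -2.2]
tcp_rot: [3.141, 0.002, 1.621]
contact_force: [-1.3, -15.1, -0.7]
opening: 0.402
```

drive_tool([
  [-0.01,0,-0.15,0],
  [0,0,-0.15,0],
  [0,0,0,0],
])

```text
clock: 16.7
eef_pos: [513.1, -61.3, 0.9]
tcp_rot: [3.141, 0.002, 1.621]
contact_force: [-0.3, -14.6, -1.5]
opening: 0.399
```

```bash
cat > look.py <<'E'
import sys
from h import *
s=r.sense();p,d=cams.grab_frame("scene");C=cloud("scene",d);hsv=cv2.cvtColor(p,cv2.COLOR_RGB2HSV)
U=np.array([[-.04885,.9988],[.9988,.04885]])
m=(hsv[...,1]<60)&(p.min(2)>120)&(C[...,0]>440)&(C[...,0]<545)&(C[...,1]<57)&(C[...,1]>-120)&(C[...,2]>6)&(C[...,2]<125)
m=cv2.erode(m.astype(np.uint8),np.ones((3,3)))>0
S=C[m];w=np.c_[S[:,:2]@U.T,S[:,2]]
A=np.c_[w[:,:2],np.ones(len(w))];k=np.linalg.lstsq(A,w[:,2],rcond=None)[0]
print("t",s["clock"],"u,v",(U@s["eef_pos"][:2]).round(1),"z",s["eef_pos"][2].round(1),"F",s["contact_force"].round(1))
print("tile n",len(w),"slope u,v deg",np.degrees(np.arctan(k[:2])).round(1),"u",w[:,0].min().round(),w[:,0].max().round(),"z",np.percentile(w[:,2],[2,50,98]).round(1))
cv2.imwrite(f"pics/{sys.argv[1]}.png",cv2.resize(p[130:250,160:320],None,fx=4,fy=4,interpolation=cv2.INTER_CUBIC)[:,:,::-1])
E
python3 look.py a1
```

```text
t 16.7 u,v [-86.3 509.5] z 0.9 F [ -0.3 -14.6  -1.5]
tile n 237 slope u,v deg [-2.9  0.4] u -67.0 27.0 z [15.3 18.5 22.7]
```

The tile slopes 3° and its rear edge is rising with the fingers, at 15 N. Following the arc.

drive_tool([
  [0,0,-0.2,0],
  [0,0,-0.2,0],
  [0.005,0,-0.2,0],
  [0,0,0,0],
])

```text
clock: 17.08
eef_pos: [513.2, -61.1, 7.0]
tcp_rot: [3.141, 0.002, 1.621]
contact_force: [0.8, -14.2, -1.6]
opening: 0.398
```

drive_tool([
  [0.01,0,-0.2,0],
  [0.015,0,-0.2,0],
  [0.02,0,-0.2,0],
  [0,0,0,0],
])

```text
clock: 17.42
eef_pos: [513.2, -60.7, 13.1]
tcp_rot: [3.141, 0.002, 1.621]
contact_force: [-1.4, -13.8, -0.6]
opening: 0.401
```

```bash
python3 look.py a2
```

```text
t 17.4167 u,v [-85.7 509.7] z 13.1 F [ -1.4 -13.8  -0.6]
tile n 214 slope u,v deg [-9.4  0.4] u -65.0 27.0 z [16.4 22.5 32.3]
```

drive_tool([
  [0.025,0,-0.2,0],
  [0.03,0,-0.2,0],
  [0.035,0,-0.2,0],
  [0.04,0,-0.2,0],
  [0,0,0,0],
])

```text
clock: 17.88
eef_pos: [513.2, -59.5, 21.2]
tcp_rot: [3.141, 0.002, 1.621]
contact_force: [-1.5, -15.0, 1.2]
opening: 0.4
```

drive_tool([
  [0.045,0,-0.2,0],
  [0.05,0,-0.2,0],
  [0.055,0,-0.2,0],
  [0.06,0,-0.2,0],
  [0,0,0,0],
])

```text
clock: 18.3
eef_pos: [513.2, -57.7, 29.3]
tcp_rot: [3.141, 0.003, 1.621]
contact_force: [-1.2, -16.5, 2.7]
opening: 0.402
```

```bash
python3 look.py a3
```

```text
t 18.3 u,v [-82.7 509.8] z 29.3 F [ -1.2 -16.5   2.7]
tile n 184 slope u,v deg [-18.3   0.5] u -63.0 25.0 z [18.9 29.1 46. ]
```

drive_tool([
  [0.06,0,-0.2,0],
  [0.065,0,-0.2,0],
  [0.07,0,-0.2,0],
  [0.075,0,-0.2,0],
  [0,0,0,0],
])

```text
clock: 18.77
eef_pos: [513.2, -55.2, 37.5]
tcp_rot: [3.14, 0.003, 1.621]
contact_force: [-1.9, -17.8, 4.3]
opening: 0.396
```

drive_tool([
  [0.08,0,-0.2,0],
  [0.085,0,-0.2,0],
  [0.095,0,-0.2,0],
  [0.1,0,-0.2,0],
  [0,0,0,0],
])

```text
clock: 19.18
eef_pos: [513.1, -51.9, 45.7]
tcp_rot: [3.14, 0.004, 1.621]
contact_force: [-2.0, -20.5, 6.3]
opening: 0.398
```

```bash
python3 look.py a4
```

```text
t 19.1833 u,v [-76.9 510. ] z 45.7 F [ -2.  -20.5   6.3]
tile n 117 slope u,v deg [-27.3   0.2] u -55.0 21.0 z [22.7 38.1 59.9]
```

drive_tool([
  [0.08,0,-0.2,0],
  [0.085,0,-0.2,0],
  [0.09,0,-0.2,0],
  [0,0,0,0],
])

```text
clock: 19.57
eef_pos: [513.0, -49.2, 51.8]
tcp_rot: [3.14, 0.003, 1.621]
contact_force: [-2.6, -18.4, 7.3]
opening: 0.402
```

drive_tool([
  [0.095,0,-0.2,0],
  [0.1,0,-0.2,0],
  [0,0,0,0],
])

```text
clock: 19.82
eef_pos: [512.9, -47.1, 55.8]
tcp_rot: [3.14, 0.003, 1.621]
contact_force: [-2.4, -17.1, 8.1]
opening: 0.4
```

```bash
python3 look.py a5
```

```text
t 19.8167 u,v [-72.1 510. ] z 55.8 F [ -2.4 -17.1   8.1]
tile n 76 slope u,v deg [-33.3   0.2] u -49.0 17.0 z [27.5 42.8 67.8]
```

drive_tool([
  [0.11,0,-0.2,0],
  [0.12,0,-0.2,0],
  [0.13,0,-0.2,0],
  [0,0,0,0],
])

```text
clock: 20.2
eef_pos: [512.0, -41.1, 61.0]
tcp_rot: [3.141, -0.0, 1.619]
contact_force: [-0.4, 0.8, 0.2]
opening: 0.4
```

drive_tool([
  [0.13,0,-0.2,0],
  [0.14,0,-0.2,0],
  [0,0,0,0],
])

```text
clock: 20.45
eef_pos: [512.0, -38.3, 64.9]
tcp_rot: [3.141, -0.0, 1.62]
contact_force: [-0.6, -0.4, 0.8]
opening: 0.403
```

```bash
python3 look.py a6
```

```text
t 20.45 u,v [-63.3 509.5] z 64.9 F [-0.6 -0.4  0.8]
tile n 478 slope u,v deg [-0.1  0.2] u -82.0 25.0 z [13.  15.9 18.7]
```

The contact slipped at about 35° and the tile dropped flat again, still at the wall. The slopes show why: the front top corner was pinned on the wall by friction, with too much squeeze. I'll retry with the tips lower and the push eased as the edge rises.

drive_tool([
  [-1,0,0,0],
  [-1.5,0,0,0],
  [-1.5,0,0,0],
  [0,0,1.5,0],
  [0,0,2,0],
  [0,0,1.5,0],
  [0,0,1,0],
  [0,0,0.6,0],
  [0,0,0.4,0],
  [0,0,0.2,0],
  [0,0,0,0],
])

```text
clock: 21.42
eef_pos: [514.0, -78.8, -7.3]
tcp_rot: [3.141, 0.0, 1.62]
contact_force: [0.1, -1.1, 0.2]
opening: 0.399
```

```bash
python3 look.py b1
python3 - <<'E'
from h import *
p,d=cams.grab_frame("top");np.savez("pics/top3.npz",p=p,d=d);C=cloud("top",d);hsv=cv2.cvtColor(p,cv2.COLOR_RGB2HSV)
E
```

```text
t 21.4167 u,v [-103.8  509.6] z -7.3 F [ 0.1 -1.1  0.2]
tile n 309 slope u,v deg [ 0.1 -0.2] u -81.0 22.0 z [13.1 15.9 19.3]
```

View pics/b1.png

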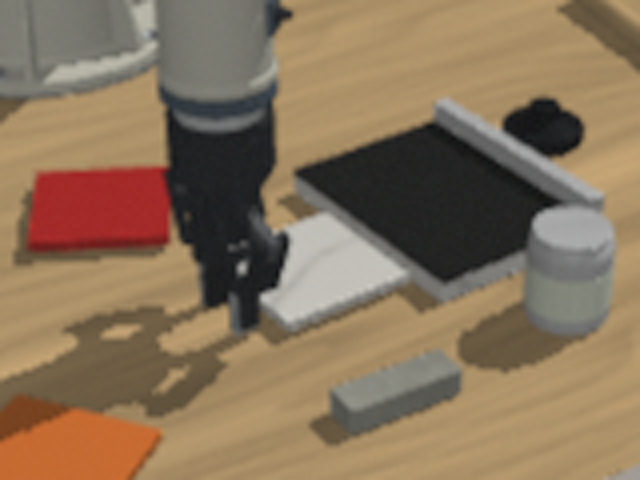

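The tile is flat again, a few mm off the wall, with the fingers low behind it. Pushing to the wall again.

drive_tool([
  [0.3,0,0,0],
  [0.3,0,0,0],
  [0.3,0,0,0],
  [0.2,0,0,0],
  [0.2,0,0,0],
  [0.15,0,0,0],
  [0.1,0,0,0],
  [0.05,0,0,0],
  [0.05,0,0,0],
  [0,0,0,0],
])

```text
clock: 22.35
eef_pos: [513.3, -62.3, -7.2]
tcp_rot: [3.141, 0.0, 1.62]
contact_force: [0.5, -4.3, 4.0]
opening: 0.402
```

drive_tool([
  [0.05,0,0,0],
  [0.05,0,0,0],
  [0.05,0,0,0],
  [0,0,0,0],
])

```text
clock: 22.68
eef_pos: [513.2, -61.3, -7.2]
tcp_rot: [3.141, 0.001, 1.62]
contact_force: [1.0, -9.4, 3.2]
opening: 0.396
```

drive_tool([
  [0.05,0,0,0],
  [-0.01,0,-0.2,0],
  [-0.01,0,-0.2,0],
  [-0.005,0,-0.2,0],
  [0,0,-0.2,0],
  [0,0,0,0],
])

```text
clock: 23.18
eef_pos: [513.2, -61.3, 0.7]
tcp_rot: [3.141, 0.001, 1.62]
contact_force: [1.2, -10.9, 0.2]
opening: 0.401
```

drive_tool([
  [0,0,-0.2,0],
  [0.003,0,-0.2,0],
  [0.007,0,-0.2,0],
  [0.01,0,-0.2,0],
  [0,0,0,0],
])

```text
clock: 23.6
eef_pos: [513.1, -61.0, 8.7]
tcp_rot: [3.141, 0.001, 1.62]
contact_force: [1.3, -10.2, -0.1]
opening: 0.397
```

```bash
python3 look.py b2
```

```text
t 23.6 u,v [-86.  509.5] z 8.7 F [  1.3 -10.2  -0.1]
tile n 204 slope u,v deg [-8.4  0.3] u -69.0 25.0 z [16.4 21.5 30.6]
```

drive_tool([
  [0.014,0,-0.2,0],
  [0.018,0,-0.2,0],
  [0.02,0,-0.2,0],
  [0.02,0,-0.2,0],
  [0.02,0,-0.2,0],
  [0,0,0,0],
])

```text
clock: 24.15
eef_pos: [513.1, -59.8, 18.7]
tcp_rot: [3.141, 0.001, 1.62]
contact_force: [1.6, -8.3, 0.4]
opening: 0.394
```

drive_tool([
  [0.03,0,-0.2,0],
  [0.035,0,-0.2,0],
  [0.035,0,-0.2,0],
  [0.04,0,-0.2,0],
  [0,0,0,0],
])

```text
clock: 24.57
eef_pos: [512.9, -58.3, 26.7]
tcp_rot: [3.141, 0.001, 1.62]
contact_force: [1.3, -7.6, 0.1]
opening: 0.397
```

```bash
python3 look.py b3
```

```text
t 24.5667 u,v [-83.3 509.5] z 26.7 F [ 1.3 -7.6  0.1]
tile n 170 slope u,v deg [-18.   0.] u -65.0 23.0 z [19.6 27.9 45.8]
```

drive_tool([
  [-0.02,0,0,0],
  [-0.02,0,0,0],
  [0,0,0,0],
])

```text
clock: 24.87
eef_pos: [512.8, -58.5, 26.4]
tcp_rot: [-3.141, 0.0, 1.62]
contact_force: [1.6, -4.8, -0.1]
opening: 0.4
```

```bash
python3 look.py b4
```

```text
t 24.8667 u,v [-83.5 509.3] z 26.4 F [ 1.6 -4.8 -0.1]
tile n 179 slope u,v deg [-17.6   0. ] u -62.0 26.0 z [18.3 27.6 44.6]
```

drive_tool([
  [0.043,0,-0.2,0],
  [0.048,0,-0.2,0],
  [0.053,0,-0.2,0],
  [0,0,0,0],
])

```text
clock: 25.25
eef_pos: [512.2, -56.5, 32.6]
tcp_rot: [-3.141, -0.001, 1.619]
contact_force: [0.2, 0.2, -0.9]
opening: 0.395
```

```bash
python3 look.py b5
```

```text
t 25.25 u,v [-81.4 508.8] z 32.6 F [ 0.2  0.2 -0.9]
tile n 341 slope u,v deg [-0.1  0.3] u -77.0 24.0 z [13.  16.  18.8]
```

The lip dropped off again when the front corner slid down the wall while I was still raising the fingers. The fix is to trigger that slide at about 20° with the height held, then push up again with a firmer preload.

drive_tool([
  [-1,0,0,0],
  [-1.2,0,0,0],
  [0,0,1,0],
  [0,0,1.5,0],
  [0,0,0.8,0],
  [0,0,0.4,0],
  [0,0,0.2,0],
  [0,0,0.1,0],
  [0,0,0,0],
])

```text
clock: 26.05
eef_pos: [513.9, -78.9, -7.4]
tcp_rot: [-3.142, -0.0, 1.62]
contact_force: [0.9, 0.1, -0.3]
opening: 0.398
```

drive_tool([
  [0.3,0,0,0],
  [0.3,0,0,0],
  [0.3,0,0,0],
  [0.2,0,0,0],
  [0.2,0,0,0],
  [0.15,0,0,0],
  [0.1,0,0,0],
  [0.05,0,0,0],
  [0.05,0,0,0],
  [0,0,0,0],
])

```text
clock: 26.88
eef_pos: [513.2, -62.5, -7.2]
tcp_rot: [3.141, 0.0, 1.62]
contact_force: [-0.4, -3.1, 2.4]
opening: 0.401
```

```bash
python3 look.py c1
```

```text
t 26.8833 u,v [-87.5 509.5] z -7.2 F [-0.4 -3.1  2.4]
tile n 245 slope u,v deg [0.2 0.3] u -70.0 27.0 z [12.6 16.  18.4]
```

drive_tool([
  [0.05,0,0,0],
  [0.05,0,0,0],
  [0.05,0,0,0],
  [0.03,0,0,0],
  [0.03,0,0,0],
  [0,0,0,0],
])

```text
clock: 27.43
eef_pos: [513.2, -61.3, -7.2]
tcp_rot: [3.141, 0.001, 1.62]
contact_force: [-0.7, -11.6, 2.8]
opening: 0.402
```

drive_tool([
  [-0.01,0,-0.2,0],
  [-0.01,0,-0.2,0],
  [-0.005,0,-0.2,0],
  [0,0,-0.2,0],
  [0,0,-0.2,0],
  [0.003,0,-0.2,0],
  [0.007,0,-0.2,0],
  [0.01,0,-0.2,0],
  [0,0,0,0],
])

```text
clock: 28.18
eef_pos: [513.2, -61.0, 8.8]
tcp_rot: [3.141, 0.001, 1.62]
contact_force: [0.4, -9.2, -1.1]
opening: 0.402
```

drive_tool([
  [0.014,0,-0.2,0],
  [0.018,0,-0.2,0],
  [0.021,0,-0.2,0],
  [0.025,0,-0.2,0],
  [0.028,0,-0.2,0],
  [0.03,0,-0.2,0],
  [0.035,0,-0.2,0],
  [0.037,0,-0.2,0],
  [0.04,0,-0.2,0],
  [0,0,0,0],
])

```text
clock: 29.02
eef_pos: [513.0, -58.3, 26.9]
tcp_rot: [3.141, 0.001, 1.62]
contact_force: [0.6, -6.9, -0.2]
opening: 0.401
```

```bash
python3 look.py c2
```

```text
t 29.0167 u,v [-83.3 509.6] z 26.9 F [ 0.6 -6.9 -0.2]
tile n 180 slope u,v deg [-18.    0.4] u -66.0 23.0 z [18.7 28.8 46.3]
```

drive_tool([
  [-0.02,0,0,0],
  [-0.02,0,0,0],
  [0,0,0,0],
])

```text
clock: 29.32
eef_pos: [512.9, -58.4, 26.6]
tcp_rot: [3.141, 0.0, 1.62]
contact_force: [0.3, -4.6, -0.9]
opening: 0.404
```

```bash
python3 look.py c3
```

```text
t 29.3167 u,v [-83.4 509.5] z 26.6 F [ 0.3 -4.6 -0.9]
tile n 162 slope u,v deg [-17.9   0.2] u -62.0 24.0 z [18.6 29.4 46.1]
```

drive_tool([
  [-0.01,0,0,0],
  [-0.01,0,0,0],
  [0,0,0,0],
])

```text
clock: 29.62
eef_pos: [512.9, -58.5, 26.6]
tcp_rot: [3.142, -0.0, 1.62]
contact_force: [0.7, -5.2, -0.7]
opening: 0.395
```

```bash
python3 look.py c4
```

```text
t 29.6167 u,v [-83.5 509.4] z 26.6 F [ 0.7 -5.2 -0.7]
tile n 176 slope u,v deg [-17.7   0.1] u -66.0 25.0 z [18.7 28.3 46.9]
```

```bash
sed -i 's/^print("tile n"/print("plane z at wall", (k@[34,510,1]).round(1), "rear", (k@[-80,510,1]).round(1))\nprint("tile n"/' look.py; python3 look.py c5
```

```text
t 29.6667 u,v [-83.5 509.4] z 26.7 F [ 0.9 -4.  -1.6]
plane z at wall 15.9 rear 52.6
tile n 177 slope u,v deg [-17.9   0.1] u -65.0 23.0 z [19.1 28.2 46.1]
```

drive_tool([
  [-0.015,0,0,0],
  [-0.015,0,0,0],
  [0,0,0,0],
])

```text
clock: 29.97
eef_pos: [512.5, -58.4, 26.6]
tcp_rot: [-3.141, -0.001, 1.62]
contact_force: [-0.3, -0.2, 0.8]
opening: 0.403
```

```bash
python3 look.py c6
```

```text
t 29.9667 u,v [-83.4 509.1] z 26.6 F [-0.3 -0.2  0.8]
plane z at wall 16.0 rear 15.9
tile n 323 slope u,v deg [0.  0.5] u -76.0 26.0 z [13.  16.  18.8]
```

Easing the push loses the finger grip before the wall lets go. So instead I'll keep a firm 15–18 N with the tips right at bench level. That gives twice the lip margin of the first try, and I'll take very small steps near 30–35°.

drive_tool([
  [-1,0,0,0],
  [-1,0,0,0],
  [0,0,1,0],
  [0,0,1.2,0],
  [0,0,0.6,0],
  [0,0,0.3,0],
  [0,0,0.2,0],
  [0,0,0.1,0],
  [0,0,0,0],
])

```text
clock: 30.77
eef_pos: [513.8, -78.6, -7.5]
tcp_rot: [-3.141, -0.0, 1.62]
contact_force: [0.8, -1.1, -0.3]
opening: 0.399
```

drive_tool([
  [0.3,0,0,0],
  [0.3,0,0,0],
  [0.3,0,0,0],
  [0.3,0,0,0],
  [0.2,0,0,0],
  [0.1,0,0,0],
  [0.1,0,0,0],
  [0.05,0,0,0],
  [0.05,0,0,0],
  [0.05,0,0,0],
  [0,0,0,0],
])

```text
clock: 31.68
eef_pos: [513.2, -61.4, -7.2]
tcp_rot: [3.141, 0.0, 1.62]
contact_force: [0.2, -3.4, 2.8]
opening: 0.406
```

drive_tool([
  [0.05,0,0,0],
  [0.05,0,0,0],
  [0.05,0,0,0],
  [0,0,0,0],
  [-0.015,0,-0.2,0],
  [-0.011,0,-0.2,0],
  [-0.006,0,-0.2,0],
  [-0.004,0,-0.2,0],
  [0,0,0,0],
])

```text
clock: 32.43
eef_pos: [513.2, -61.3, 0.8]
tcp_rot: [3.141, 0.001, 1.62]
contact_force: [0.1, -11.9, -1.4]
opening: 0.402
```

drive_tool([
  [0,0,-0.2,0],
  [0.003,0,-0.2,0],
  [0.007,0,-0.2,0],
  [0.011,0,-0.2,0],
  [0.014,0,-0.2,0],
  [0.018,0,-0.2,0],
  [0.021,0,-0.2,0],
  [0,0,0,0],
])

```text
clock: 33.1
eef_pos: [513.2, -60.4, 14.9]
tcp_rot: [3.141, 0.001, 1.62]
contact_force: [0.2, -9.9, -0.4]
opening: 0.402
```

```bash
python3 look.py d2
```

```text
t 33.1 u,v [-85.4 509.6] z 14.9 F [ 0.2 -9.9 -0.4]
plane z at wall 15.8 rear 39.1
tile n 203 slope u,v deg [-11.6   0.3] u -68.0 26.0 z [17.2 24.  35.8]
```

drive_tool([
  [0.034,0,-0.2,0],
  [0.038,0,-0.2,0],
  [0.042,0,-0.2,0],
  [0.046,0,-0.2,0],
  [0.05,0,-0.2,0],
  [0.053,0,-0.2,0],
  [0.056,0,-0.2,0],
  [0,0,0,0],
])

```text
clock: 33.82
eef_pos: [513.2, -57.5, 29.1]
tcp_rot: [3.141, 0.002, 1.62]
contact_force: [0.4, -12.7, 2.4]
opening: 0.4
```

drive_tool([
  [0.058,0,-0.2,0],
  [0.062,0,-0.2,0],
  [0.066,0,-0.2,0],
  [0.07,0,-0.2,0],
  [0,0,0,0],
])

```text
clock: 34.23
eef_pos: [513.1, -54.9, 37.2]
tcp_rot: [3.141, 0.002, 1.621]
contact_force: [0.3, -12.2, 2.8]
opening: 0.398
```

```bash
python3 look.py d3
```

```text
t 34.2333 u,v [-79.9 509.8] z 37.2 F [  0.3 -12.2   2.8]
plane z at wall 15.9 rear 66.0
tile n 135 slope u,v deg [-23.7   0.2] u -60.0 24.0 z [20.2 33.1 55.3]
```

drive_tool([
  [0.08,0,-0.2,0],
  [0.083,0,-0.2,0],
  [0.087,0,-0.2,0],
  [0,0,0,0],
])

```text
clock: 34.62
eef_pos: [513.0, -52.5, 43.3]
tcp_rot: [3.141, 0.002, 1.621]
contact_force: [-0.4, -12.9, 3.5]
opening: 0.4
```

drive_tool([
  [0.095,0,-0.2,0],
  [0.1,0,-0.2,0],
  [0,0,0,0],
])

```text
clock: 34.87
eef_pos: [513.0, -50.7, 47.3]
tcp_rot: [3.14, 0.002, 1.621]
contact_force: [-1.2, -13.4, 4.9]
opening: 0.404
```

```bash
python3 look.py d4
```

```text
t 34.8667 u,v [-75.7 509.9] z 47.3 F [ -1.2 -13.4   4.9]
plane z at wall 15.8 rear 80.0
tile n 96 slope u,v deg [-29.4  -0.2] u -56.0 21.0 z [24.3 39.6 63.7]
```

drive_tool([
  [0.06,0,0,0],
  [0.05,0,-0.1,0],
  [0.05,0,-0.1,0],
  [0,0,0,0],
])

```text
clock: 35.25
eef_pos: [513.0, -49.6, 49.4]
tcp_rot: [3.14, 0.003, 1.621]
contact_force: [-0.0, -17.6, 6.4]
opening: 0.404
```

drive_tool([
  [0.055,0,-0.1,0],
  [0,0,0,0],
])

```text
clock: 35.42
eef_pos: [513.0, -49.0, 50.4]
tcp_rot: [3.14, 0.003, 1.621]
contact_force: [-0.7, -16.1, 6.9]
opening: 0.401
```

```bash
python3 look.py d5
```

```text
t 35.4167 u,v [-74. 510.] z 50.4 F [ -0.7 -16.1   6.9]
plane z at wall 16.0 rear 84.7
tile n 92 slope u,v deg [-31.1   0.2] u -53.0 18.0 z [25.9 40.8 62.9]
```

drive_tool([
  [0.08,0,0,0],
  [0.058,0,-0.1,0],
  [0.06,0,-0.1,0],
  [0,0,0,0],
])

```text
clock: 35.8
eef_pos: [513.1, -47.7, 52.6]
tcp_rot: [3.14, 0.004, 1.621]
contact_force: [-2.4, -20.6, 10.6]
opening: 0.399
```

```bash
python3 look.py d6
```

```text
t 35.8 u,v [-72.7 510.1] z 52.6 F [ -2.4 -20.6  10.6]
plane z at wall 16.2 rear 88.2
tile n 78 slope u,v deg [-32.3   0.4] u -50.0 19.0 z [26.7 42.3 65.5]
```

drive_tool([
  [0.06,0,-0.1,0],
  [0.02,0,0,0],
])

```text
clock: 36.02
eef_pos: [513.1, -47.0, 53.7]
tcp_rot: [3.14, 0.004, 1.621]
contact_force: [-2.2, -23.6, 11.4]
opening: 0.403
```

```bash
python3 look.py d7
```

```text
t 36.0167 u,v [-72.  510.2] z 53.7 F [ -2.2 -23.6  11.4]
plane z at wall 16.3 rear 90.0
tile n 74 slope u,v deg [-32.9   0.3] u -47.0 16.0 z [27.7 43.9 67.5]
```

drive_tool([
  [0.055,0,-0.1,0],
  [0,0,0,0],
])

```text
clock: 36.23
eef_pos: [513.0, -46.5, 54.7]
tcp_rot: [3.14, 0.004, 1.621]
contact_force: [-1.5, -21.7, 11.3]
opening: 0.398
```

```bash
python3 look.py d8
```

```text
t 36.2333 u,v [-71.5 510.2] z 54.7 F [ -1.5 -21.7  11.3]
plane z at wall 16.1 rear 92.2
tile n 58 slope u,v deg [-33.7   0.3] u -51.0 15.0 z [29.9 44.1 71.6]
```

drive_tool([
  [0.055,0,-0.1,0],
  [0,0,0,0],
])

```text
clock: 36.45
eef_pos: [513.0, -45.9, 55.7]
tcp_rot: [3.14, 0.004, 1.621]
contact_force: [-2.1, -21.5, 11.1]
opening: 0.4
```

```bash
python3 look.py d9
```

```text
t 36.45 u,v [-70.9 510.2] z 55.7 F [ -2.1 -21.5  11.1]
plane z at wall 15.7 rear 94.2
tile n 66 slope u,v deg [-34.6   0. ] u -46.0 17.0 z [28.8 43.9 69.1]
```

drive_tool([
  [0.06,0,-0.1,0],
  [0.03,0,0,0],
  [0,0,0,0],
])

```text
clock: 36.75
eef_pos: [513.0, -45.2, 56.8]
tcp_rot: [3.14, 0.004, 1.622]
contact_force: [-2.1, -23.4, 12.0]
opening: 0.398
```

```bash
python3 look.py e1
```

```text
t 36.75 u,v [-70.2 510.2] z 56.8 F [ -2.1 -23.4  12. ]
plane z at wall 15.8 rear 96.2
tile n 58 slope u,v deg [-35.2   0. ] u -50.0 14.0 z [30.4 46.2 72.1]
```

drive_tool([
  [0.06,0,-0.1,0],
  [0.02,0,0,0],
])

```text
clock: 36.97
eef_pos: [513.0, -44.5, 57.9]
tcp_rot: [3.14, 0.004, 1.622]
contact_force: [-2.1, -23.9, 12.7]
opening: 0.4
```

```bash
python3 look.py e2
```

```text
t 36.9667 u,v [-69.5 510.2] z 57.9 F [ -2.1 -23.9  12.7]
plane z at wall 16.3 rear 97.8
tile n 51 slope u,v deg [-35.5   0.4] u -44.0 15.0 z [29.8 47.  67.7]
```

drive_tool([
  [0.06,0,-0.1,0],
  [0.02,0,0,0],
])

```text
clock: 37.18
eef_pos: [512.4, -41.6, 58.2]
tcp_rot: [3.141, 0.001, 1.619]
contact_force: [0.3, 0.6, -0.6]
opening: 0.398
```

```bash
python3 look.py e3
```

```text
t 37.1833 u,v [-66.5 509.8] z 58.2 F [ 0.3  0.6 -0.6]
plane z at wall 9.9 rear 67.9
tile n 113 slope u,v deg [-26.9  -0.1] u -65.0 20.0 z [18.3 31.8 58.1]
```

The front corner stuck on the wall up to 36°, then snapped down and the lip was lost again. New plan: at about 18° slide the tile a few mm sideways along the wall, toward the bed's middle, while pressing lightly. The sideways slip lets the front settle to the foot under control.

drive_tool([
  [-1,0,0,0],
  [-1.5,0,0,0],
  [-1.25,0,0,0],
  [0,0,1.5,0],
  [0,0,2,0],
  [0,0,1.5,0],
  [0,0,0.8,0],
  [0,0,0.5,0],
  [0,0,0.2,0],
  [0,0,0,0],
])

```text
clock: 38.07
eef_pos: [513.9, -78.3, -7.4]
tcp_rot: [-3.141, -0.0, 1.62]
contact_force: [0.6, -0.6, -0.1]
opening: 0.403
```

```bash
python3 look.py f0
```

```text
t 38.0667 u,v [-103.3  509.4] z -7.4 F [ 0.6 -0.6 -0.1]
plane z at wall 15.9 rear 15.8
tile n 303 slope u,v deg [0.  0.2] u -81.0 22.0 z [13.5 15.8 18.8]
```

drive_tool([
  [0.3,0,0,0],
  [0.3,0,0,0],
  [0.3,0,0,0],
  [0.3,0,0,0],
  [0.2,0,0,0],
  [0.1,0,0,0],
  [0.1,0,0,0],
  [0.06,0,0,0],
  [0.05,0,0,0],
  [0.05,0,0,0],
  [0.05,0,0,0],
  [0,0,0,0],
])

```text
clock: 39.12
eef_pos: [513.4, -61.3, -7.2]
tcp_rot: [3.141, 0.002, 1.62]
contact_force: [-0.0, -14.4, 4.3]
opening: 0.4
```

drive_tool([
  [-0.015,0,-0.2,0],
  [-0.011,0,-0.2,0],
  [-0.006,0,-0.2,0],
  [-0.004,0,-0.2,0],
  [0,0,-0.2,0],
  [0.003,0,-0.2,0],
  [0.007,0,-0.2,0],
  [0.011,0,-0.2,0],
  [0.014,0,-0.2,0],
  [0.018,0,-0.2,0],
  [0.021,0,-0.2,0],
  [0,0,0,0],
])

```text
clock: 40.12
eef_pos: [513.3, -60.4, 14.8]
tcp_rot: [3.141, 0.001, 1.62]
contact_force: [2.3, -9.5, 0.3]
opening: 0.402
```

drive_tool([
  [0.026,0,-0.2,0],
  [0.03,0,-0.2,0],
  [0.033,0,-0.2,0],
  [0.037,0,-0.2,0],
  [0.04,0,-0.2,0],
  [0.044,0,-0.2,0],
  [0,0,0,0],
])

```text
clock: 40.7
eef_pos: [513.2, -58.2, 26.9]
tcp_rot: [3.141, 0.001, 1.62]
contact_force: [1.0, -8.1, 0.4]
opening: 0.401
```

```bash
python3 look.py f1
```

```text
t 40.7 u,v [-83.2 509.7] z 26.9 F [ 1.  -8.1  0.4]
plane z at wall 16.1 rear 52.6
tile n 177 slope u,v deg [-17.8   0.2] u -66.0 23.0 z [19.6 28.8 45.9]
```

drive_tool([
  [0,-0.05,0,0],
  [0.006,-0.05,0,0],
  [0.01,-0.05,0,0],
  [0.01,-0.05,0,0],
  [0.01,-0.05,0,0],
  [0.01,-0.05,0,0],
  [0.01,-0.05,0,0],
])

```text
clock: 41.33
eef_pos: [511.9, -58.3, 27.2]
tcp_rot: [3.137, 0.002, 1.62]
contact_force: [6.3, -11.2, 1.9]
opening: 0.4
```

```bash
python3 look.py f2
```

```text
t 41.3333 u,v [-83.2 508.4] z 27.2 F [  6.3 -11.2   1.9]
plane z at wall 15.9 rear 53.1
tile n 188 slope u,v deg [-18.1   0.6] u -66.0 26.0 z [18.4 28.4 46.3]
```

drive_tool([
  [0,-0.05,0,0],
  [0,-0.05,0,0],
  [0,-0.05,0,0],
  [0,-0.05,0,0],
  [0,-0.05,0,0],
])

```text
clock: 41.8
eef_pos: [509.2, -58.2, 27.2]
tcp_rot: [3.137, 0.001, 1.62]
contact_force: [5.3, -8.7, 0.8]
opening: 0.402
```

```bash
python3 look.py f3
```

```text
t 41.8 u,v [-83.  505.7] z 27.2 F [ 5.3 -8.7  0.8]
plane z at wall 12.3 rear 51.9
tile n 198 slope u,v deg [-19.1  -0.1] u -65.0 24.0 z [15.8 27.  45.1]
```

Sliding sideways worked: the front dropped from 16 to 12 mm under control (now at the foot), and the lip is still held at 9 N. I'll keep rising with a slow sideways drift.

drive_tool([
  [0.045,-0.06,-0.15,0],
  [0.047,-0.06,-0.15,0],
  [0.05,-0.06,-0.15,0],
  [0.054,-0.06,-0.15,0],
  [0.058,-0.06,-0.15,0],
  [0.06,-0.06,-0.15,0],
])

```text
clock: 42.35
eef_pos: [506.2, -55.3, 36.6]
tcp_rot: [3.136, 0.002, 1.619]
contact_force: [7.0, -9.8, 3.4]
opening: 0.404
```

```bash
python3 look.py f4
```

```text
t 42.35 u,v [-80.  502.9] z 36.6 F [ 7.  -9.8  3.4]
plane z at wall 11.0 rear 64.1
tile n 164 slope u,v deg [-25.   -0.1] u -61.0 22.0 z [17.5 31.7 52.7]
```

drive_tool([
  [0.062,-0.06,-0.15,0],
  [0.066,-0.06,-0.15,0],
  [0.07,-0.06,-0.15,0],
  [0.075,-0.06,-0.15,0],
  [0.08,-0.06,-0.15,0],
  [0.084,-0.06,-0.15,0],
])

```text
clock: 42.9
eef_pos: [502.9, -51.2, 45.9]
tcp_rot: [3.135, 0.002, 1.619]
contact_force: [7.4, -9.3, 4.2]
opening: 0.402
```

```bash
python3 look.py f5
```

```text
t 42.9 u,v [-75.7 499.8] z 45.9 F [ 7.4 -9.3  4.2]
plane z at wall 9.9 rear 77.7
tile n 114 slope u,v deg [-30.7   0.4] u -57.0 19.0 z [20.1 36.1 62.3]
```

drive_tool([
  [0.083,-0.05,-0.15,0],
  [0.088,-0.05,-0.15,0],
  [0.093,-0.05,-0.15,0],
  [0.098,-0.05,-0.15,0],
  [0.103,-0.05,-0.15,0],
])

```text
clock: 43.37
eef_pos: [498.3, -46.1, 52.8]
tcp_rot: [3.138, 0.001, 1.619]
contact_force: [3.9, -5.8, 2.3]
opening: 0.398
```

```bash
python3 look.py f6
```

```text
t 43.3667 u,v [-70.4 495.5] z 52.8 F [ 3.9 -5.8  2.3]
plane z at wall 8.3 rear 91.3
tile n 69 slope u,v deg [-36.    0.3] u -51.0 14.0 z [23.3 42.9 68.2]
```

drive_tool([
  [0.108,-0.05,-0.15,0],
  [0.106,-0.05,-0.15,0],
  [0.108,-0.05,-0.15,0],
  [0.112,-0.05,-0.15,0],
  [0.116,-0.05,-0.15,0],
  [0.12,-0.05,-0.15,0],
])

```text
clock: 43.92
eef_pos: [494.2, -39.2, 61.4]
tcp_rot: [3.14, 0.0, 1.619]
contact_force: [3.4, -3.3, 2.3]
opening: 0.398
```

```bash
python3 look.py f7
```

```text
t 43.9167 u,v [-63.3 491.7] z 61.4 F [ 3.4 -3.3  2.3]
plane z at wall 8.0 rear 111.6
tile n 11 slope u,v deg [-42.2  -0.3] u -40.0 1.0 z [38.8 58.1 74.3]
```

drive_tool([
  [0.132,0,-0.15,0],
  [0.135,0,-0.15,0],
  [0.14,0,-0.15,0],
  [0.147,0,-0.15,0],
  [0.154,0,-0.15,0],
  [0.162,0,-0.15,0],
])

```text
clock: 44.47
eef_pos: [492.6, -30.2, 70.3]
tcp_rot: [-3.141, -0.0, 1.62]
contact_force: [2.7, -2.8, 1.3]
opening: 0.401
```

```bash
python3 look.py f8
```

```text
t 44.4667 u,v [-54.3 490.6] z 70.3 F [ 2.7 -2.8  1.3]
plane z at wall 0.0 rear 0.0Traceback (most recent call last):
  File "look.py", line 11, in <module>
    print("tile n",len(w),"slope u,v deg",np.degrees(np.arctan(k[:2])).round(1),"u",w[:,0].min().round(),w[:,0].max().round(),"z",np.percentile(w[:,2],[2,50,98]).round(1))
                                                                                    ~~~~~~~~~~^^
    return umr_minimum(a, axis, None, out, keepdims, initial, where)
ValueError: zero-size array to reduction operation minimum which has no identity
```

drive_tool([
  [0.18,0,-0.15,0],
  [0.18,0,-0.15,0],
  [0.185,0,-0.14,0],
  [0.185,0,-0.14,0],
  [0.195,0,-0.133,0],
  [0.195,0,-0.133,0],
  [0.2,0,-0.125,0],
  [0.2,0,-0.125,0],
])

```text
clock: 45.18
eef_pos: [491.7, -15.0, 81.2]
tcp_rot: [-3.141, -0.0, 1.62]
contact_force: [1.0, -1.8, 1.4]
opening: 0.401
```

drive_tool([
  [0.2,0,-0.115,0],
  [0.2,0,-0.115,0],
  [0.21,0,-0.106,0],
  [0.21,0,-0.106,0],
])

```text
clock: 45.52
eef_pos: [491.4, -6.8, 85.6]
tcp_rot: [-3.141, -0.0, 1.62]
contact_force: [1.2, -2.5, 1.5]
opening: 0.401
```

Run:
```python
from h import *
p,d=cams.grab_frame("scene");cv2.imwrite("pics/g1.png",cv2.resize(p[110:250,150:330],None,fx=4,fy=4,interpolation=cv2.INTER_CUBIC)[:,:,::-1])
s=r.sense();print(s["eef_pos"],s["contact_force"])
```

```text
[491.39791084  -6.50169407  85.6928532 ] [-0.09676136 -0.71409637  0.13291021]
```

View pics/g1.png

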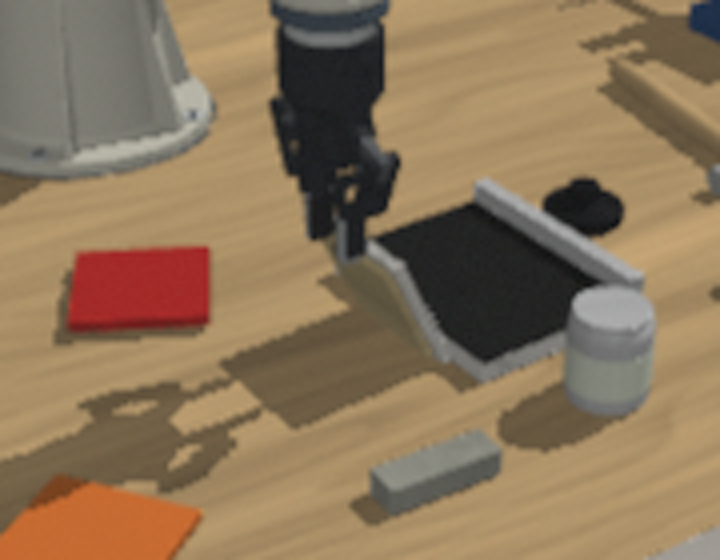

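The tile leans at about 65°, fingers under its top lip at (340,240), plywood side facing out. I'll continue to vertical and then tip it.

drive_tool([
  [0.21,0,-0.097,0],
  [0.215,0,-0.097,0],
  [0.215,0,-0.087,0],
  [0.215,0,-0.087,0],
  [0.22,0,-0.077,0],
  [0.22,0,-0.077,0],
  [0.225,0,-0.067,0],
  [0.225,0,-0.067,0],
  [0.23,0,-0.057,0],
  [0.23,0,-0.057,0],
  [0.23,0,-0.047,0],
  [0.23,0,-0.047,0],
])

```text
clock: 46.57
eef_pos: [490.3, 19.8, 94.2]
tcp_rot: [-3.141, -0.0, 1.62]
contact_force: [-0.4, -0.3, -0.1]
opening: 0.4
```

drive_tool([
  [0.23,0,-0.03,0],
  [0.23,0,-0.03,0],
  [0.23,0,-0.02,0],
  [0.23,0,-0.02,0],
  [0.23,0,-0.01,0],
  [0.23,0,0,0],
  [0.2,0,0,0],
  [0,0,0,0],
])

```text
clock: 47.23
eef_pos: [489.5, 35.7, 95.3]
tcp_rot: [-3.142, -0.0, 1.62]
contact_force: [-0.1, 0.0, 0.1]
opening: 0.402
```

```bash
cat > look2.py <<'E'
import sys
from h import *
s=r.sense();U=np.array([[-.04885,.9988],[.9988,.04885]])
print(s["clock"],(U@s["eef_pos"][:2]).round(1),s["eef_pos"][2].round(1),s["contact_force"].round(1))
p,d=cams.grab_frame("scene");C=cloud("scene",d);cv2.imwrite(f"pics/{sys.argv[1]}.png",cv2.resize(p[110:250,150:330],None,fx=4,fy=4,interpolation=cv2.INTER_CUBIC)[:,:,::-1])
# plywood/marble points over bed: not dark, x/y over bed region
w=np.concatenate([C[...,:2]@U.T,C[...,2:]],-1)
m=(p.max(2)>80)&(w[...,0]>5)&(w[...,0]<165)&(w[...,1]>400)&(w[...,1]<575)&(w[...,2]>10)&(w[...,2]<140)
S=w[m];print("pts",len(S),np.percentile(S,[2,50,98],axis=0).round(0).tolist())
E
python3 look2.py g2
```

```text
47.2333 [ 11.7 490.7] 95.3 [-0.1  0.   0.1]
pts 667 [[16.0, 439.0, 12.0], [19.0, 516.0, 58.0], [34.0, 552.0, 111.0]]
```

drive_tool([
  [0.2,0,0,0],
  [0.2,0,0,0],
  [0.2,0,0,0],
  [0.2,0,0,0],
  [0.2,0,0,0],
  [0.2,0,0.02,0],
  [0.2,0,0.03,0],
  [0.2,0,0.04,0],
  [0.2,0,0.05,0],
  [0.2,0,0.06,0],
  [0,0,0,0],
  [0,0,0,0],
])

```text
clock: 48.28
eef_pos: [488.9, 55.6, 94.0]
tcp_rot: [3.141, -0.0, 1.62]
contact_force: [-2.3, -0.1, 9.7]
opening: 0.4
```

```bash
python3 look2.py g3
```

```text
48.2833 [ 31.7 491. ] 94.0 [-2.3 -0.1  9.7]
pts 830 [[16.0, 447.0, 12.0], [28.0, 512.0, 60.0], [74.0, 552.0, 129.0]]
```

drive_tool([
  [0,0,-0.15,0],
  [0,0,-0.15,0],
  [0.1,0,-0.1,0],
  [0.2,0,0,0],
  [0.2,0,0,0],
  [0.2,0,0,0],
  [0.2,0,0,0],
  [0.2,0,0,0],
  [0.2,0,0,0],
  [0.2,0,0,0],
  [0,0,0,0],
])

```text
clock: 49.25
eef_pos: [487.8, 70.6, 97.3]
tcp_rot: [-3.142, -0.0, 1.62]
contact_force: [-0.6, -0.8, -0.4]
opening: 0.399
```

```bash
python3 look2.py g4
```

```text
49.25 [ 46.7 490.7] 97.3 [-0.6 -0.8 -0.4]
pts 890 [[7.0, 446.0, 16.0], [46.0, 509.0, 44.0], [97.0, 551.0, 126.0]]
```

```bash
cat > look3.py <<'E'
from h import *
s=r.sense();U=np.array([[-.04885,.9988],[.9988,.04885]])
print(s["clock"],(U@s["eef_pos"][:2]).round(1),s["eef_pos"][2].round(1),s["contact_force"].round(1))
p,d=cams.grab_frame("scene");C=cloud("scene",d);w=np.concatenate([C[...,:2]@U.T,C[...,2:]],-1)
hsv=cv2.cvtColor(p,cv2.COLOR_RGB2HSV)
reg=(w[...,0]>-40)&(w[...,0]<150)&(w[...,1]>400)&(w[...,1]<575)&(w[...,2]>14)&(w[...,2]<125)
for n,m in dict(ply=reg&(hsv[...,1]>60)&(p.max(2)>90),white=reg&(hsv[...,1]<50)&(p.min(2)>110)).items():
    m=cv2.erode(m.astype(np.uint8),np.ones((2,2)))>0;S=w[m]
    if len(S)>20:
        c=S-S.mean(0);nv=np.linalg.svd(c,full_matrices=False)[2][2];print(n,len(S),"normal",nv.round(2),"p5/50/95",np.percentile(S,[3,50,97],axis=0).round(0).tolist())
E
python3 look3.py
```

```text
49.3 [ 46.6 490.7] 97.3 [ 0.5  0.3 -0.7]
ply 466 normal [-0.   -0.02 -1.  ] p5/50/95 [[4.0, 458.0, 34.0], [48.0, 504.0, 38.0], [92.0, 542.0, 40.0]]
white 85 normal [0.01 0.04 1.  ] p5/50/95 [[-5.0, 459.0, 24.0], [31.0, 549.0, 30.0], [99.0, 552.0, 33.0]]
```

The tile is over: plywood up and level (top z about 38), its centre only just inside the bed's front edge. I'll move the fingers behind it and push it in to the rail.

drive_tool([
  [-1.5,0.2,0,0],
  [-2.5,0.3,0,0],
  [-2.5,0.3,0,0],
  [-1.4,0.1,0,0],
  [0,0,1.5,0],
  [0,0,2.5,0],
  [0,0,2,0],
  [0,0,1,0],
  [0,0,0.6,0],
  [0,0,0.36,0],
  [0,0,0,0],
  [0,0,0,0],
])

```text
clock: 50.35
eef_pos: [501.2, -8.1, 18.3]
tcp_rot: [3.141, 0.0, 1.62]
contact_force: [0.4, 0.5, 0.4]
opening: 0.402
```

```bash
python3 look3.py
```

```text
50.35 [-32.6 500.2] 18.3 [0.4 0.5 0.4]
ply 374 normal [0.   0.02 1.  ] p5/50/95 [[7.0, 463.0, 33.0], [57.0, 514.0, 38.0], [92.0, 542.0, 40.0]]
white 75 normal [0.01 0.05 1.  ] p5/50/95 [[-4.0, 515.0, 24.0], [38.0, 549.0, 29.0], [100.0, 552.0, 33.0]]
```

drive_tool([
  [0.5,0,0.05,0],
  [0.4,0,0,0],
  [0.3,0,0,0],
  [0.4,0,0,0],
  [0.6,0,0,0],
  [0.6,0,0,0],
  [0.7,0,0,0],
  [0.7,0,0,0],
  [0.7,0,0,0],
  [0.7,0,0,0],
  [0.7,0,0,0],
  [0.5,0,0,0],
])

```text
clock: 51.4
eef_pos: [497.3, 60.6, 17.2]
tcp_rot: [3.142, -0.0, 1.62]
contact_force: [-0.2, -4.5, 3.8]
opening: 0.406
```

drive_tool([
  [0.3,0,0,0],
  [0.3,0,0,0],
  [0.3,0,0,0],
  [0.3,0,0,0],
  [0.2,0,0,0],
  [0.1,0,0,0],
  [0.1,0,0,0],
  [0,0,0,0],
])

```text
clock: 52.07
eef_pos: [496.5, 75.9, 17.2]
tcp_rot: [-3.142, -0.0, 1.62]
contact_force: [0.0, -1.9, 2.2]
opening: 0.398
```

```bash
python3 look3.py
```

```text
52.0667 [ 51.5 499.6] 17.2 [ 0.  -1.9  2.2]
ply 210 normal [-0.12 -0.06 -0.99] p5/50/95 [[71.0, 483.0, 33.0], [116.0, 524.0, 38.0], [145.0, 543.0, 41.0]]
white 45 normal [-0.02  0.42 -0.91] p5/50/95 [[62.0, 543.0, 24.0], [103.0, 548.0, 29.0], [144.0, 551.0, 32.0]]
```

drive_tool([
  [0.1,0,0,0],
  [0.1,0,0,0],
  [0.1,0,0,0],
  [0.1,0,0,0],
  [0.1,0,0,0],
  [0,0,0,0],
])

```text
clock: 52.62
eef_pos: [496.2, 81.0, 17.1]
tcp_rot: [-3.141, -0.0, 1.62]
contact_force: [-0.5, -1.1, 0.9]
opening: 0.401
```

drive_tool([
  [0.05,0,0,0],
  [0.05,0,0,0],
  [0.05,0,0,0],
  [0,0,0,0],
])

```text
clock: 52.95
eef_pos: [496.2, 82.3, 17.1]
tcp_rot: [-3.141, -0.0, 1.62]
contact_force: [0.8, -2.2, 0.1]
opening: 0.398
```

drive_tool([
  [0.05,0,0,0],
  [0.05,0,0,0],
  [0.05,0,0,0],
  [0,0,0,0],
])

```text
clock: 53.28
eef_pos: [496.1, 83.1, 17.2]
tcp_rot: [-3.141, 0.001, 1.62]
contact_force: [0.3, -8.2, 0.9]
opening: 0.399
```

drive_tool([
  [0.05,0,0,0],
  [0.05,0,0,0],
  [0,0,0,0],
])

```text
clock: 53.53
eef_pos: [496.0, 83.3, 17.1]
tcp_rot: [-3.141, 0.002, 1.621]
contact_force: [1.3, -15.0, 0.7]
opening: 0.402
```

The tile sits against the rail at the predicted position, pressed at 15 N. Now backing off and checking.

drive_tool([
  [-0.1,0,0,0],
  [-0.2,0,0,0],
  [-0.8,0,0,0],
  [-1.5,0,0,0],
  [-1.5,0,-1,0],
  [-1.5,0,-3,0],
  [-2,0,-3.5,0],
  [-3,0,-2.5,0],
  [-3.5,0,0,0],
  [-3.5,0,0,0],
  [-3.5,0,0,0],
  [-3,0,0,0],
])

```text
clock: 54.53
eef_pos: [508.0, -158.3, 117.7]
tcp_rot: [3.14, 0.0, 1.62]
contact_force: [0.8, -0.1, 0.2]
opening: 0.401
```

drive_tool([
  [-2,0,0,0],
  [-1,0,0,0],
  [0,0,0,0],
  [0,0,0,0],
])

```text
clock: 54.87
eef_pos: [509.1, -185.6, 117.0]
tcp_rot: [-3.141, -0.001, 1.619]
contact_force: [-0.2, -0.4, -0.0]
opening: 0.401
```

Run:
```python
from h import *
U=np.array([[-.04885,.9988],[.9988,.04885]])
p,d=cams.grab_frame("top");q,_=cams.grab_frame("scene")
hsv=cv2.cvtColor(p,cv2.COLOR_RGB2HSV);C=cloud("top",d);w=np.concatenate([C[...,:2]@U.T,C[...,2:]],-1)
m=(hsv[...,1]>60)&(p.max(2)>90)&(C[...,2]>28)&(C[...,2]<46)&(w[...,0]>30)&(w[...,0]<185)&(w[...,1]>390)&(w[...,1]<590)
k,l,st,_=cv2.connectedComponentsWithStats(m.astype(np.uint8));b=1+st[1:,4].argmax()
P=ray("top",np.argwhere(l==b)[:,::-1],37)[:,:2]@U.T
print("ply",st[b],cv2.minAreaRect(P.astype(np.float32)),P.min(0),P.max(0))
x=lambda i,a,b,c,e:cv2.resize(i[c:e,a:b],(395,395*(e-c)//(b-a)),interpolation=cv2.INTER_CUBIC)
cv2.imwrite("pics/end.png",np.hstack([x(p,150,300,130,270),x(q,180,330,120,260)])[:,:,::-1]);print(r.sense()["eef_pos"],r.sense()["clock"],r.sense()["contact_force"])
```

```text
ply [ 189  198   34   34 1062] ((124.28528594970703, 496.417724609375), (96.59579467773438, 94.21305847167969), 0.6326895952224731) [ 76.00986645 449.0236001 ] [172.92681532 543.29055371]
[ 509.14839508 -184.7143545   117.02412112] 54.9667 [ 0.05974373 -0.06705398  0.2782448 ]
```

View pics/end.png

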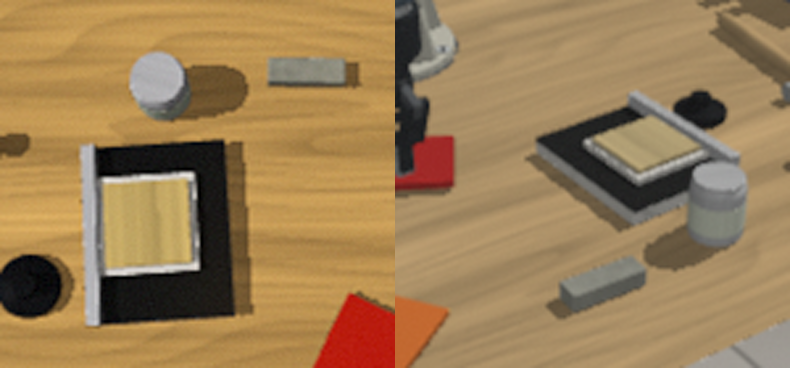

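The tile lies plywood up at (150,222) in the left crop, its edge along the rail. The can, stone and puck are undisturbed and the arm is clear. Handing in.

```bash
python3 -c "
from rig import job
print(job.sign_off())"
```

```text
the job is handed in; nothing more can be done
None
```

The tile is turned over and lies marble face down on the rubber, flush along the metal rail, and the job is handed in at about 55 s.

**How it went:** I slid the tile against the bed's front wall and raised its rear lip with both fingertips. It tipped over past vertical, and I pushed it in until it met the rail.

**Last checks:**
- The tile's centre is within about 1 mm of the fully home position, and its edge is within about 0.6° of the rail (one-pixel accuracy).
- The last push against the rail was 15 N. The highest push reading I took on the tile was about 24 N, at the end of short steps, so brief peaks between readings were not seen.
- In the final pictures, the can, stone and puck look undisturbed, and the arm was clear with no contact force. The offcut, hammer and bottle were not checked again at the end.

**What did not go smoothly:**
- **First push:** the fingers slid over the tile without moving it, because the half-open fingertips sat about 25 mm higher than I had assumed. I found the true height by touching the bench lightly, at about 14 N.
- **Four failed lifts:** the lip slipped off and the tile dropped back flat from about 18° to 36°, because its front edge stuck to the wall and then let go suddenly. A slow sideways drift while lifting fixed this. I can't rule out a small chip from those drops, or from the last fall onto the rubber.
- **Near vertical:** the fingertips pressed down on the plywood edge with about 10 N for a moment.

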